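Fit the retaining rings on the rolling-mill shafts

ROBOT

A 7-joint arm with a two-finger parallel gripper is mounted at the origin on the work surface. World frame = base frame: x ahead of the robot, y to its left, z up, the work surface at z = 0. Lengths are in mm, angles in degrees, forces in N, time in s.
With the tool pointing down it reaches from about 425 to 1025 mm from the base axis. Payload 9.4 kg.
Tool frame: the origin (TCP) lies where the fingers leave the gripper's body, on its centre line; the fingertips stand 73 mm ahead of it and the grasp point (between the pads) lies 54 mm ahead of it; z points along the fingers, y is the line along which they close (so a half turn about z gives the same grasp; the last joint's range is limited). The gripper opens to 85 mm and grips with 20 to 120 N. Pads are 22 mm wide; open, the fingers measure 114 mm over their backs; the gripper's body (76 mm by 85 mm) begins 54 mm behind the grasp point. The pads swing forward as they close: fully open they stand 13 mm farther back than shut.
Start: joints at [-68.337, 34.337, -0.143, 91.639, 0.103, 54.024, -4.572], TCP at [318.481, 651.302, 303.875] pointing down, gripper open.
Joint ranges: [-147.43, 147.43], [-19.82, 112.94], [-74.19, 73.91], [6.32, 146.72], [-59.91, 239.91], [6.04, 106.73], [-150.56, 150.56]. Speed limits (degrees/s): [127.2, 127.2, 172.46, 172.46, 180, 180, 180].

INTERFACE

Orientations are given as a 3x3 rotation matrix whose columns are the frame's x, y, z axes.
In Python, from station import state, grab_frame, camera_model, sign_off, masks_of gives the robot as it stands. The module is installed in compiled form; this text tells all that it offers.
- The arm moves only by the tool apply_moves, never from a script. Its argument "plan" is a list of rows, each a list of 7 numbers: the shift along the world's x, y, z normalised to -1 to 1, where 1 is 50 cm, then the turn, a rotation vector about the world's x, y, z normalised to -1 to 1, where 1 is 180 degrees, then the gripper's target within -1 to 1 (fully open at 1, half-way at 0, shut at -1). A call has 1 to 10 rows; each row is the pose to reach, as a shift and turn from the pose commanded when the call began, turning the shorter way round; what a row does not reach only later rows make up. A row lasts 1/10 s, in which the tool goes at most 50 mm and 8.59 degrees, less where a joint would pass 70% of its speed; a pose out of reach is approached as far as the arm can. A call with a number of a shift or a turn outside -1 to 1 is refused whole. A call with a gripper value outside its range is refused whole. The fingers move at their own pace and stop on an object; "newtons" is the grip in N (left out, the last holds). Time passes only in rows, so rows that repeat a pose let the fingers close. It gives the time, the measured TCP pose, the force, the opening and the grip force at its end, in the units of the state.
- state(): the state, without advancing time (a new reading comes with each control period).
- grab_frame(name): name is "scene" or "top" or "wrist"; returns (picture, depth): 400x640x3 uint8, blue, green, red; 400x640 float32, mm along the optical axis (not along the pixel's ray), 0 where there is no reading.
- camera_model(name): a dict with "intrinsics" (3x3 intrinsics, pixels), "R" (3x3) and "t" (3): a world point X has camera coordinates R X + t; the wrist camera has in their place "T_tool_cam" (4x4, takes a point from camera to tool coordinates, whose origin is the TCP and whose axes are the flange's). Camera axes: x right, y down, z forward; pixel columns grow to the right and rows downward; lengths in mm; the calibration is good to about 2 mm. A picture is of the moment at which its call begins: read the wrist's pose just before it. camera_model takes no time and is no camera call.
- sign_off(): hands the job in; it is judged then, once.
Trained networks look in the newest picture that a camera, given by its name, has taken for a name from the list of things; names that differ only in an ending like _2 or _b are one class to them, and where a whole thing is asked for, a point or a joint stands for the part that bears it (a point fixed in the world has none). Each returns a list of dicts, best first, with "confidence" (0 to 1); they miss things now and then, are a little off and sometimes report something else, mostly with a low value. They report only what shows in the picture. A call takes as long as a camera call. They do not tell look-alikes from the thing itself.
- masks_of(name, camera): "pixels" (400x640 bool, what is visible of it) and "box" ([left, top, width, height] in pixels, round what is visible of it).
The state is a dict: "time_s": time; "qpos": joint angles; "joint_velocities": joint speeds; "joint_efforts": joint torques, N m; "tool_pos": TCP position; "eef_rot": TCP orientation; "ft_force": force on the tool from outside, world axes, zero at the start; "torque": the same for the moment, N m; "gripper_width": opening from 0.0 (shut) to 1.0 (fully open); "finger_force": force on a finger pad.
Only numpy, scipy, OpenCV 4.12 (cv2) and the standard library are available. Lean on these libraries where they do the work, as an engineer would, in place of code of your own. Each camera call takes 0.05 s, during which the arm holds its last target. There are 200 camera calls.

TASK

Take the retaining-ring pliers from their stand and, with the pliers only (never with the fingers), pick up each steel retaining ring lying on the bench and fit it fully home in the groove of the shaft whose size it matches, flat against the collar and closed. Rings are spoilt by overstretching: never open a ring's ends more than 28 mm wider than they are at rest. When every ring is on, stand the pliers back upright in their stand, and leave the other things on the bench where they are.

Things in the scene. Friction and masses are not known exactly. Their poses are not given: they have to be found in the camera images.
- pliers: Reverse-action retaining-ring pliers standing upright in their stand, pins down, two black handles up; 140 mm tall, 0.14 kg. Origin midway between the lower ends of the two pins, z up, y the line along which handles and pins move. In the lowest 43 mm the jaws reach 3 mm to -x and 6 mm to +x of the origin: turn the -x side to the centre of the ring and shaft.
- pliers_grip (a point): Point midway between the handles, 120 mm above the pins' lower ends, 3 mm to +x. Each handle's outer face, centred at this height, is 16 mm wide (x), 22 mm tall, leaning out: 61 mm over the upper edges at rest. Grip across y from above, 1 to 2 mm squeezed to carry. Squeezing SPREADS the pins (1.2 mm per mm), against a spring: 11 N, 17 N at t = 0.28, 8 N more with a ring; the pins' ends then sink 2.5 mm under the fingers.
- pliers_flange (a point): Underside centre of the 36 x 34 mm flange, 44 mm above the pins' ends, which rests on the stand's rim. Below it there are only the two jaws, within 11 mm in y at rest.
- pliers_a (a joint): Angle t of each lever about the pivot, 70 mm above the pins' ends: 0 at rest, grows as the handles are squeezed, stop at 0.42. Pins' centres are 5.2 cos t + 140 sin t mm apart at their ends, which swing up 2 mm (t = 0.2) to 3.5 mm (t = 0.28). Pins: 4 mm thick, 6 mm below the jaws' shoulders; shoulders on a flat 5 mm ring put them 1 mm above its underside.
- stand: Fixed grey stand for the pliers: a pocket open at the top, inside 26 mm (x) by 34 mm (y), centred 3 mm to +x of its origin, rim 50 mm above the bench. Origin on the bench; pliers standing in it have the stand's x, y and heading, and their origin is 6 mm above the stand's.
- shaft_1: The smallest of four fixed upright shaft ends, 24 mm in diameter, brass gear at its foot. Origin on its axis at the bench. From the bench up: gear, 42 mm wide, to 16 mm; collar, 31 mm, to 25 mm; groove, 19.8 mm, 25 to 31.5 mm; land, 24 mm, to 35.5 mm; taper to 17 mm at the flat top, 40 mm.
- shaft_2: The second smallest of four fixed upright shaft ends, 30 mm in diameter, brass gear at its foot. Origin on its axis at the bench. From the bench up: gear, 48 mm wide, to 16 mm; collar, 37 mm, to 25 mm; groove, 25.8 mm, 25 to 31.5 mm; land, 30 mm, to 35.5 mm; taper to 23 mm at the flat top, 40 mm.
- shaft_3: The second largest of four fixed upright shaft ends, 36 mm in diameter, brass gear at its foot. Origin on its axis at the bench. From the bench up: gear, 54 mm wide, to 16 mm; collar, 43 mm, to 25 mm; groove, 31.8 mm, 25 to 31.5 mm; land, 36 mm, to 35.5 mm; taper to 29 mm at the flat top, 40 mm.
- shaft_4: The largest of four fixed upright shaft ends, 42 mm in diameter, brass gear at its foot. Origin on its axis at the bench. From the bench up: gear, 60 mm wide, to 16 mm; collar, 49 mm, to 25 mm; groove, 37.8 mm, 25 to 31.5 mm; land, 42 mm, to 35.5 mm; taper to 35 mm at the flat top, 40 mm.
- ring_1: The smallest retaining ring, plain steel, for the 24 mm shaft; may be absent. Lies flat, 5 mm thick, inside 20.6 mm, outside 28.6 mm. Origin at its centre on the underside; +x points to the gap between its two lugs. Closed in the groove it lies against the collar, underside 25 to 26.5 mm above the bench, 0.4 mm play. At groove height, spread, draw it central on the shaft; let go, it springs shut.
- ring_1_end (a point): In the V-notch (7 mm wide, draws a pin in) of the ring's +y lug, 18 mm along +x and 10.0 mm along +y of the ring's centre at rest, mid-thickness, 1.4 mm outside a seated pin's centre; the -y lug mirrors it. Lug faces 16.0 mm apart at rest. Sprung shut, 3 N; 6 N when 18 mm wider: it then passes a shaft whose axis is 3 to 4 mm from its centre towards the gap.
- ring_2: The second smallest retaining ring, plain steel, for the 30 mm shaft; may be absent. Lies flat, 5 mm thick, inside 26.6 mm, outside 34.6 mm. Origin at its centre on the underside; +x points to the gap between its two lugs. Closed in the groove it lies against the collar, underside 25 to 26.5 mm above the bench, 0.4 mm play. At groove height, spread, draw it central on the shaft; let go, it springs shut.
- ring_2_end (a point): In the V-notch (7 mm wide, draws a pin in) of the ring's +y lug, 21 mm along +x and 10.0 mm along +y of the ring's centre at rest, mid-thickness, 1.4 mm outside a seated pin's centre; the -y lug mirrors it. Lug faces 16.0 mm apart at rest. Sprung shut, 3 N; 6 N when 18 mm wider: it then passes a shaft whose axis is 3 to 4 mm from its centre towards the gap.
- ring_3: The second largest retaining ring, plain steel, for the 36 mm shaft; may be absent. Lies flat, 5 mm thick, inside 32.6 mm, outside 40.6 mm. Origin at its centre on the underside; +x points to the gap between its two lugs. Closed in the groove it lies against the collar, underside 25 to 26.5 mm above the bench, 0.4 mm play. At groove height, spread, draw it central on the shaft; let go, it springs shut.
- ring_3_end (a point): In the V-notch (7 mm wide, draws a pin in) of the ring's +y lug, 24 mm along +x and 12.1 mm along +y of the ring's centre at rest, mid-thickness, 1.4 mm outside a seated pin's centre; the -y lug mirrors it. Lug faces 20.2 mm apart at rest. Sprung shut, 3 N; 6 N when 18 mm wider: it then passes a shaft whose axis is 3 to 4 mm from its centre towards the gap.
- ring_4: The largest retaining ring, plain steel, for the 42 mm shaft; may be absent. Lies flat, 5 mm thick, inside 38.6 mm, outside 46.6 mm. Origin at its centre on the underside; +x points to the gap between its two lugs. Closed in the groove it lies against the collar, underside 25 to 26.5 mm above the bench, 0.4 mm play. At groove height, spread, draw it central on the shaft; let go, it springs shut.
- ring_4_end (a point): In the V-notch (7 mm wide, draws a pin in) of the ring's +y lug, 27 mm along +x and 14.4 mm along +y of the ring's centre at rest, mid-thickness, 1.4 mm outside a seated pin's centre; the -y lug mirrors it. Lug faces 24.8 mm apart at rest. Sprung shut, 3 N; 6 N when 18 mm wider: it then passes a shaft whose axis is 3 to 4 mm from its centre towards the gap.
- band_a: Bystander: plain brass finger ring, 22 mm, 6 mm high, closed all round (not part of the job).
- band_b: Bystander: plain brass finger ring, 21 mm, 5 mm high, closed (not part of the job).
- loupe: Bystander: black eye loupe standing on the bench, 34 mm across, 30 mm tall.
- marker: Bystander: felt marker lying on the bench, 125 mm long.
- jar: Bystander: small amber jar, 44 mm across, 50 mm tall.
- brush: Bystander: brush with wooden handle, 150 mm long, lying on the bench.
Not all that is in view belongs to the job. What is shaped like the shaft_2 but red is not meant.

How it is judged (in metres and radians):
On the way, in this order (a step that is already met when the one before it is completed fails the run):
1. the pliers are lifted out of their stand (z of pliers in the frame of stand above 0.05 m), for 0.1 s.
2. every ring present sits closed in the groove of its own shaft (horizontal distance between ring_1 and shaft_1 below 0.0025 m and z of ring_1 in the frame of shaft_1 between 0.0235 and 0.0285 m and angle between each of ring_1, ring_2, ring_3, ring_4's own z axis and vertical below 0.1 rad and y of ring_1_end in the frame of ring_1 below 0.0115 m and horizontal distance between ring_2 and shaft_2 below 0.0025 m and z of ring_2 in the frame of shaft_2 between 0.0235 and 0.0285 m and y of ring_2_end in the frame of ring_2 below 0.0115 m and horizontal distance between ring_3 and shaft_3 below 0.0025 m and z of ring_3 in the frame of shaft_3 between 0.0235 and 0.0285 m and y of ring_3_end in the frame of ring_3 below 0.0136 m and horizontal distance between ring_4 and shaft_4 below 0.0025 m and z of ring_4 in the frame of shaft_4 between 0.0235 and 0.0285 m and y of ring_4_end in the frame of ring_4 below 0.0159 m), for 0.2 s.
At the end, for the whole second after the job is handed in: Each ring present lies flat (within 0.1 rad) in the groove of its matching shaft (centre within 2.5 mm of the axis, underside 23.5 to 28.5 mm above the bench), its ends no more than 3 mm farther apart than at rest, and the pliers stand at rest upright in their stand (within 10 mm and 0.1 rad) (all of step 2 and horizontal distance between pliers and stand below 0.01 m and z of pliers in the frame of stand below 0.012 m and angle between pliers's own z axis and vertical below 0.1 rad and linear speed of pliers below 0.02 m/s); the robot touches nothing.
It fails at once if a ring's ends are opened more than 28 mm wider than at rest (y of ring_1_end in the frame of ring_1 above 0.024 m or y of ring_2_end in the frame of ring_2 above 0.024 m or y of ring_3_end in the frame of ring_3 above 0.0261 m or y of ring_4_end in the frame of ring_4 above 0.0284 m).
It fails at once if a ring is handled with the fingers (contact force between the fingers and ring_1 above 1 N or contact force between the fingers and ring_2 above 1 N or contact force between the fingers and ring_3 above 1 N or contact force between the fingers and ring_4 above 1 N).
It fails at once if a bystander is moved more than 30 mm (distance of any of band_a, band_b, loupe, marker, jar, brush from where it was at the start of the episode above 0.03 m).
Of ring_1, ring_2, ring_3, ring_4 only 3 to 4 are there at a start; the rules pass over those that are not, and their reading is None.
At some moment in a run one of ring_1, ring_2, ring_3, ring_4 may be knocked a few centimetres aside while the robot is not near it.
It also fails if it takes over 210 s, if anything falls off the work surface, if the arm or the gripper's body presses on something with over 40 N, if the wrist force passes 120 N, or if a joint passes its speed limit or range.

## Working session

There is one attempt and no reset: what is moved stays moved. The work goes in short steps, Python scripts to look and compute and a tool call to move; the robot and the scene stay as the last step left them, time stands still between calls to the robot, and variables do not carry over. Pictures are saved under pics/ and viewed, at most 14 in all, crops included, and the job is handed in when it is done.

Besides the shell and the picture viewer there is one more tool, called after ">>>" in YAML: its name, and indented under it one key for each argument. apply_moves: Moves the arm, as the interface text tells. Scaled input: -1 to 1 covers 50 cm each way for a shift and 180 degrees each way for a turn. Its arguments: {"type":"object","properties":{"plan":{"type":"array"},"newtons":{"type":"number"}},"required":["plan"]}

```bash
mkdir -p pics && cat > h.py <<'E'
import numpy as np, cv2
from station import state, grab_frame, camera_model, sign_off, masks_of
def cam(name, s=None):
    m=camera_model(name); K=np.array(m["intrinsics"])
    if name!="wrist":
        R=np.array(m["R"]);t=np.array(m["t"]).ravel()
        return K,R.T,-R.T@t
    s=s or state(); T=np.array(m["T_tool_cam"]); Rt=np.array(s["eef_rot"]); p=np.array(s["tool_pos"])
    return K,Rt@T[:3,:3],Rt@T[:3,3]+p
def deproj(c,u,v,d):
    K,R,o=c; u=np.asarray(u,float);v=np.asarray(v,float);d=np.asarray(d,float)
    P=np.stack([(u-K[0,2])/K[0,0]*d,(v-K[1,2])/K[1,1]*d,d],-1)
    return P@R.T+o
def cloud(c,depth):
    v,u=np.mgrid[:depth.shape[0],:depth.shape[1]]
    return deproj(c,u,v,depth)
def proj(c,X):
    K,R,o=c; q=(np.atleast_2d(X)-o)@R; q=q@K.T
    return q[:,:2]/q[:,2:]
def atz(c,u,v,z):
    K,R,o=c; d=R@np.array([(u-K[0,2])/K[0,0],(v-K[1,2])/K[1,1],1.])
    return o+d*(z-o[2])/d[2]
E
python3 - <<'E'
from h import *
np.set_printoptions(precision=1,suppress=True)
s=state(); print(s["time_s"],s["tool_pos"],s["ft_force"],s["gripper_width"]); print(np.array(s["eef_rot"]))
for n in ["top","scene"]:
    p,d=grab_frame(n); cv2.imwrite(f"pics/{n}0.png",p); c=cam(n); print(n,c[2],c[0][0,0]); X=cloud(c,d)
    if n=="top" or n=="scene":
        for name in ["pliers","stand","shaft_1","ring_1","loupe","jar"]:
            for m in masks_of(name,n):
                px=m["pixels"]&(d>0); Q=X[px]
                if len(Q): print(name,round(m["confidence"],2),m["box"],np.median(Q,0),"zmax",np.percentile(Q[:,2],98))
E
```

```text
0.0 [318.3 651.  303. ] [-0.5 -0.1 -0.3] 0.9980164903538692
[[-0.9  0.4 -0. ]
 [ 0.4  0.9 -0. ]
 [-0.  -0.  -1. ]]
top [394.1  67.4 994.6] 366.4745649094041
pliers 0.87 [445.9, 209.3, 38.1, 20.6] [ 494.  -312.1   83.7] zmax 146.95234258237457
pliers 0.58 [452.3, 218.9, 7.7, 6.5] [ 489.4 -282.5  128.3] zmax 147.08534857260295
stand 0.74 [273.0, 256.2, 20.4, 18.5] [445.5 155.2   3.4] zmax 7.064519325370382
stand 0.67 [436.6, 210.3, 26.2, 31.5] [ 488.1 -290.6    6.4] zmax 53.19897954144989
shaft_1 0.9 [282.9, 179.3, 19.7, 22.0] [637.6 105.   24.1] zmax 42.05229392968491
shaft_1 0.81 [327.3, 150.7, 18.6, 18.5] [712.3 -16.9  18.1] zmax 41.81027442038335
shaft_1 0.78 [367.9, 179.4, 22.2, 20.7] [ 613.8 -126.5   19.4] zmax 42.08203823133803
shaft_1 0.63 [322.4, 193.7, 18.5, 21.5] [589.9   5.4  25.2] zmax 42.46551579285089
shaft_1 0.48 [239.2, 196.5, 18.8, 14.5] [616.8 227.6  17.3] zmax 41.547281994477395
ring_1 0.48 [241.3, 196.4, 16.8, 15.5] [618.7 225.9  21.9] zmax 41.59280249538451
ring_1 0.38 [271.4, 256.5, 7.8, 5.8] [459.2 170.    3.7] zmax 6.150353614424683
loupe 0.51 [403.4, 241.9, 13
[... 740 characters left out ...]
1   15.7] zmax 39.74751903661332
shaft_1 0.89 [276.2, 275.9, 29.9, 26.7] [ 729.9 -121.8   16.9] zmax 39.794752189674924
shaft_1 0.88 [386.9, 199.0, 15.3, 18.2] [632.  220.7  15.2] zmax 39.13447537155146
shaft_1 0.85 [346.8, 218.3, 24.9, 26.7] [657.3  94.4  18.2] zmax 39.67295740529149
shaft_1 0.66 [318.4, 255.8, 27.3, 30.2] [731.8 -27.5  16.4] zmax 39.64234477111549
ring_1 0.57 [318.1, 185.1, 23.5, 10.7] [436.7 160.3   1.6] zmax 5.013103062050789
loupe 0.74 [197.5, 220.5, 14.4, 18.6] [ 461.1 -188.9   25.2] zmax 30.76183455735485
jar 0.72 [192.9, 276.3, 24.9, 33.1] [ 655.3 -271.6   38.6] zmax 50.334094074330245
jar 0.53 [247.3, 251.8, 27.7, 22.8] [ 631.1 -137.8   16.3] zmax 39.797661631470845
```

```bash
python3 -c "
from station import camera_model
print(camera_model('wrist'))"
```

```text
{'intrinsics': array([[354.70494236,   0.        , 322.42301368],
       [  0.        , 354.70494236, 201.08889093],
       [  0.        ,   0.        ,   1.        ]]), 'T_tool_cam': array([[-7.87206631e-04, -9.64464644e-01, -2.64210770e-01,
         6.57400048e+01],
       [ 9.99999666e-01, -7.00737066e-04, -4.21520451e-04,
        -5.07151218e-01],
       [ 2.21399291e-04, -2.64211014e-01,  9.64464873e-01,
        -6.99234449e+01],
       [ 0.00000000e+00,  0.00000000e+00,  0.00000000e+00,
         1.00000000e+00]])}
```

```bash
python3 - <<'E'
import cv2
p=cv2.imread("pics/top0.png")[120:290,215:495]
cv2.imwrite("pics/top0c.png",cv2.resize(p,None,fx=2.85,fy=2.85,interpolation=cv2.INTER_CUBIC))
E
```

```text
(no output)
```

View pics/top0c.png

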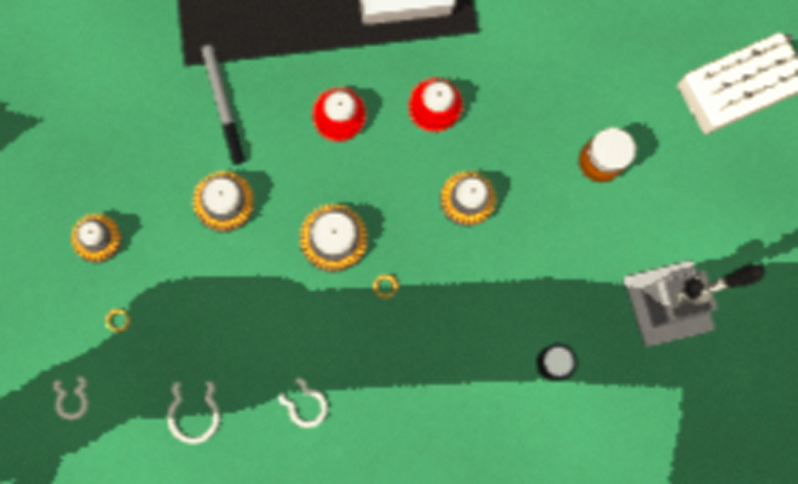

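>>> apply_moves:
  plan:
    - [0.4, -1, 0, 0, 0, 0, 1]
    - [0.4, -1, 0, 0, 0, 0, 1]
    - [0.4, -1, 0, 0, 0, 0, 1]
    - [0.4, -1, 0, 0, 0, 0, 1]
    - [0.4, -1, 0, 0, 0, 0, 1]
    - [0.4, -1, 0, 0, 0, 0, 1]
    - [0.4, -1, 0, 0, 0, 0, 1]
    - [0.4, -1, 0, 0, 0, 0, 1]
    - [0.4, -1, 0, 0, 0, 0, 1]
    - [0.4, -1, 0, 0, 0, 0, 1]

```text
time_s: 1.7
tool_pos: [504.7, 185.2, 304.2]
eef_rot: [[-0.898, 0.439, 0.001], [0.439, 0.898, 0.0], [-0.001, 0.001, -1.0]]
ft_force: [1.4, 1.0, -0.6]
gripper_width: 1.001
finger_force: 0.0
```

```bash
python3 - <<'E'
from h import *
np.set_printoptions(precision=1,suppress=True)
s=state(); p,d=grab_frame("wrist"); cv2.imwrite("pics/w1.png",p); c=cam("wrist",s); print(s["tool_pos"],c[2])
np.savez("w1.npz",p=p,d=d,K=c[0],R=c[1],o=c[2]); X=cloud(c,d)
for name in ["shaft_1","ring_1","band_a"]:
    for m in masks_of(name,"wrist"):
        px=m["pixels"]&(d>0); Q=X[px]
        if not len(Q): continue
        r=""
        if name=="shaft_1":
            T=Q[Q[:,2]>37]; 
            if len(T)>5:
                cc,rad=cv2.minEnclosingCircle(T[:,:2].astype(np.float32)); r=(np.round(cc,1),round(2*rad,1),"area dia",len(T))
        print(name,round(m["confidence"],2),np.round(m["box"]),np.median(Q,0),np.percentile(Q[:,2],98),r)
E
```

```text
[504.7 185.2 304.2] [445.4 213.6 374.1]
shaft_1 0.89 [287. 282.  52.  55.] [634.9 109.5  24.4] 40.94291467723381 (array([644.4, 104.1]), 34.5, 'area dia', 642)
shaft_1 0.74 [203. 279.  45.  60.] [597.4  21.5  24.4] 40.97926628852653 (array([596.4,   5.7]), 37.4, 'area dia', 463)
ring_1 0.96 [163. 154.  43.  35.] [440.4  48.2   4.8] 6.317015485373061 
ring_1 0.7 [246. 106.  53.  57.] [441.9 158.2   4.8] 6.499215319700429 
ring_1 0.69 [368.  88.  34.  41.] [471.6 267.7   4.9] 6.501756317762421 
ring_1 0.68 [203. 276.  45.  61.] [597.6  21.5  24.4] 41.53736966660471 
band_a 0.42 [287. 281.  55.  57.] [634.9 109.6  24.5] 40.94933443426106
```

View pics/w1.png

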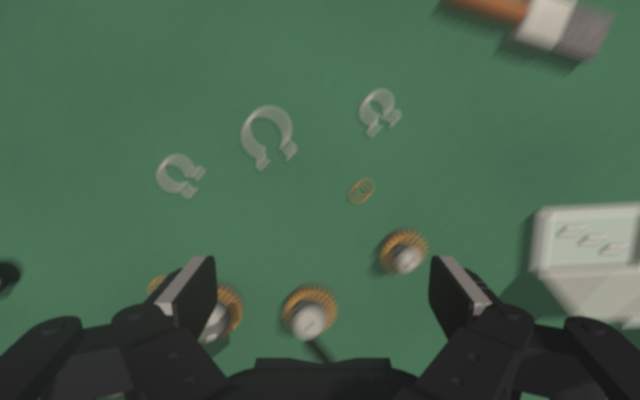

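>>> apply_moves:
  plan:
    - [0.36, -0.3, 0, 0, 0, 0, 1]
    - [0.36, -0.3, 0, 0, 0, 0, 1]
    - [0.36, -0.3, 0, 0, 0, 0, 1]
    - [0.36, -0.3, 0, 0, 0, 0, 1]
    - [0.36, -0.3, 0, 0, 0, 0, 1]
    - [0.36, -0.3, 0, 0, 0, 0, 1]
    - [0.36, -0.3, 0, 0, 0, 0, 1]
    - [0.36, -0.3, 0, 0, 0, 0, 1]

```text
time_s: 2.7
tool_pos: [683.3, 39.8, 303.6]
eef_rot: [[-0.9, 0.437, -0.001], [0.437, 0.9, 0.001], [0.001, 0.001, -1.0]]
ft_force: [0.0, 0.9, 1.0]
gripper_width: 1.001
finger_force: 0.0
```

```bash
python3 - <<'E'
from h import *
np.set_printoptions(precision=1,suppress=True)
s=state(); p,d=grab_frame("wrist"); cv2.imwrite("pics/w2.png",p); c=cam("wrist",s); print(s["time_s"],s["tool_pos"],c[2])
X=cloud(c,d)
for m in masks_of("shaft_1","wrist"):
    x,y,w,h=[int(v) for v in m["box"]]
    sub=X[y-5:y+h+5,x-5:x+w+5]; dd=d[y-5:y+h+5,x-5:x+w+5]; T=sub[(sub[...,2]>38.5)&(dd>0)]
    if len(T)<10: print(m["box"]);continue
    pxa=np.median(dd[sub[...,2]>38.5])/c[0][0,0]
    print(round(m["confidence"],2),np.round(m["box"]),"top",T.mean(0),"dia",2*np.sqrt(len(T)*pxa**2/np.pi), p[y+h-8:y+h-3,x+w//2-3:x+w//2+3].mean((0,1)))
for m in masks_of("ring_1","wrist"):
    px=m["pixels"]&(d>0); Q=X[px]; print("ring",round(m["confidence"],2),np.round(m["box"]),np.median(Q,0))
E
```

```text
2.7 [683.3  39.8 303.6] [624.   67.9 373.7]
0.9 [124. 155.  55.  56.] top [ 619.  -131.1   40. ] dia 24.239357880965912 [77.2 88.4 91.2]
0.84 [217.  73.  69.  68.] top [596.2   3.5  40. ] dia 36.9603888074608 [63.7 85.7 98.8]
0.69 [186. 232.  53.  49.] top [656.8   2.8 256.9] dia 12.398448245672673 [40.3 45.7 46. ]
[449.2, 1.7, 58.8, 53.4]
0.66 [267. 199.  44.  52.] top [719.2 -18.4  39.9] dia 24.038175747398608 [105.1 116.8 131.8]
0.56 [333.  75.  64.  67.] top [645.1 104.   39.9] dia 30.809099214947572 [ 66.1  96.9 114.1]
[355.2, 150.5, 72.3, 94.4]
ring 0.19 [451.   1.  55.  54.] [624. 222.  19.]
```

View pics/w2.png

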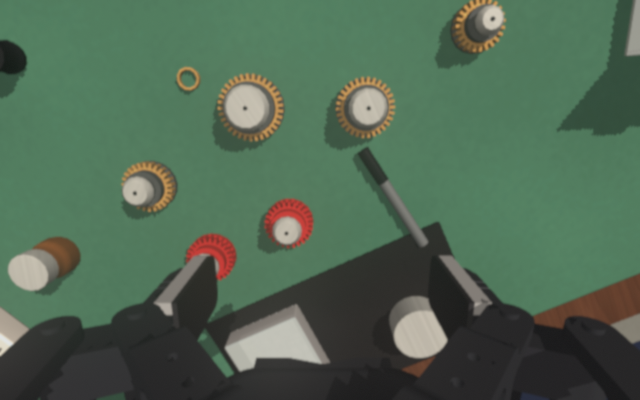

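>>> apply_moves:
  plan:
    - [-0.22, -0.75, 0, 0, 0, 0, 1]
    - [-0.22, -0.75, 0, 0, 0, 0, 1]
    - [-0.22, -0.75, 0, 0, 0, 0, 1]
    - [-0.22, -0.75, 0, 0, 0, 0, 1]
    - [-0.22, -0.75, 0, 0, 0, 0, 1]
    - [-0.22, -0.75, 0, 0, 0, 0, 1]
    - [-0.22, -0.75, 0, 0, 0, 0, 1]
    - [-0.22, -0.75, 0, 0, 0, 0, 1]
    - [-0.22, -0.75, 0, 0, 0, 0, 1]
    - [-0.22, -0.75, 0, 0, 0, 0, 1]

```text
time_s: 3.85
tool_pos: [573.7, -338.2, 304.1]
eef_rot: [[-0.898, 0.441, 0.0], [0.441, 0.898, 0.0], [-0.0, 0.0, -1.0]]
ft_force: [0.4, 0.8, 0.5]
gripper_width: 1.0
finger_force: 0.0
```

```bash
python3 - <<'E'
from h import *
np.set_printoptions(precision=1,suppress=True)
s=state(); p,d=grab_frame("wrist"); c=cam("wrist",s); print(s["time_s"],s["tool_pos"],c[2])
X=cloud(c,d); np.savez("w3.npz",p=p,d=d,K=c[0],R=c[1],o=c[2])
for n in ["stand","pliers"]:
  for m in masks_of(n,"wrist"):
    px=m["pixels"]&(d>0); Q=X[px]; print(n,round(m["confidence"],2),np.round(m["box"]),np.median(Q,0),np.percentile(Q[:,2],98))
cv2.imwrite("pics/w3.png",p)
E
```

```text
3.85 [ 573.7 -338.2  304.1] [ 514.4 -309.7  374. ]
stand 0.88 [269.  34.  94. 100.] [ 507.3 -307.3    5.2] 51.41059578080895
pliers 0.63 [299.  38.  58.  42.] [ 492.4 -289.1  129.7] 146.2580835880616
pliers 0.62 [267.  39.  90.  72.] [ 496.1 -307.5   90.4] 146.01251470194572
```

View pics/w3.png

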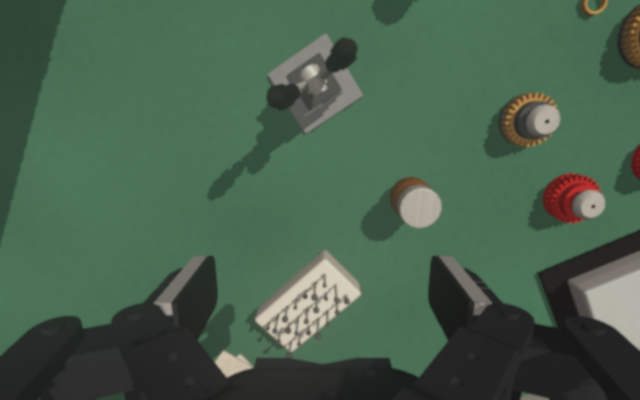

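```bash
python3 - <<'E'
from h import *
np.set_printoptions(precision=1,suppress=True)
f=np.load("w3.npz");c=(f["K"],f["R"],f["o"]);d=f["d"];p=f["p"];X=cloud(c,d)
M=np.zeros(d.shape,bool);M[25:145,255:375]=True;M&=d>0
for lo,hi in [(4,10),(10,46),(46,54),(54,70),(70,100),(100,125),(125,140),(140,160)]:
    Q=X[M&(X[...,2]>lo)&(X[...,2]<hi)]
    if len(Q)>10: print(lo,hi,len(Q),Q.mean(0),cv2.minAreaRect(Q[:,:2].astype(np.float32)))
H=M&(X[...,2]>112)
n,l=cv2.connectedComponents(H.astype(np.uint8))
for i in range(1,n):
    Q=X[l==i]
    if len(Q)>20: print("handle",len(Q),Q.mean(0),Q[Q[:,2]>np.percentile(Q[:,2],60)].mean(0),Q.min(0),Q.max(0))
crop=cv2.resize(p[20:150,250:380],None,fx=4.5,fy=4.5,interpolation=cv2.INTER_CUBIC);cv2.imwrite("pics/w3c.png",crop)
E
```

```text
4 10 2012 [ 498.2 -307.7    5.1] ((495.21014404296875, -308.8800048828125), (69.55255126953125, 69.26712036132812), 6.992264270782471)
46 54 935 [ 496.9 -308.4   51.7] ((495.07098388671875, -308.8550720214844), (38.04734420776367, 46.06580352783203), 6.6819281578063965)
54 70 434 [ 496.7 -308.3   54.6] ((495.1923522949219, -308.86334228515625), (35.517574310302734, 33.471923828125), 6.521578788757324)
70 100 761 [ 495.2 -308.7   85.2] ((495.06396484375, -308.9476318359375), (22.116785049438477, 28.583803176879883), 6.16367769241333)
100 125 359 [ 495.9 -307.7  115.9] ((495.44891357421875, -309.3921203613281), (15.9298677444458, 49.83828353881836), 7.422580242156982)
125 140 477 [ 496.  -307.4  133.4] ((495.1113586425781, -308.7779541015625), (16.09016227722168, 59.54168701171875), 6.463831901550293)
140 160 660 [ 495.1 -307.5  144.1] ((495.02484130859375, -308.93023681640625), (12.130927085876465, 64.92523193359375), 6.838901519775391)
handle 743 [ 493.  -286.1  135.5] [ 492.1 -282.7  144.5] [ 484.2 -296.1  112.2] [ 500.5 -276.6  147.7]
handle 653 [ 498.4 -331.6  136. ] [ 498.3 -335.   144.6] [ 490.  -341.3  112. ] [ 506.2 -322.2  147.3]
```

View pics/w3c.png

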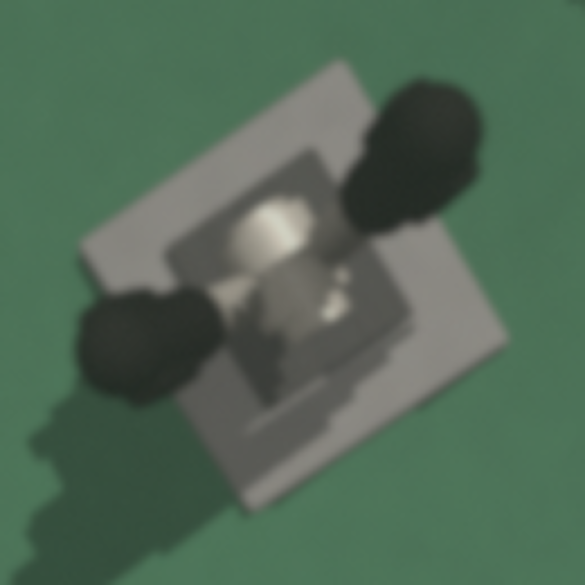

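>>> apply_moves:
  plan:
    - [-0.16, 0.06, 0, 0, 0, -0.4, 1]
    - [-0.16, 0.06, 0, 0, 0, -0.4, 1]
    - [-0.16, 0.06, 0, 0, 0, -0.4, 1]
    - [-0.16, 0.06, 0, 0, 0, -0.4, 1]
    - [-0.16, 0.06, 0, 0, 0, -0.4, 1]
    - [-0.16, 0.06, 0, 0, 0, -0.4, 1]
    - [-0.16, 0.06, 0, 0, 0, -0.4, 1]
    - [-0.16, 0.06, 0, 0, 0, -0.4, 1]
    - [-0.16, 0.06, 0, 0, 0, -0.4, 1]
    - [-0.16, 0.06, 0, 0, 0, -0.4, 1]

```text
time_s: 5.0
tool_pos: [495.1, -306.1, 303.9]
eef_rot: [[0.138, 0.99, 0.0], [0.99, -0.138, 0.0], [0.0, 0.0, -1.0]]
ft_force: [-0.2, 0.3, 0.8]
gripper_width: 0.995
finger_force: 0.0
```

>>> apply_moves:
  plan:
    - [0, 0, 0, 0, 0, -0.42, 0.7]
    - [0, 0, 0, 0, 0, -0.42, 0.7]
    - [0, 0, 0, 0, 0, -0.42, 0.7]
    - [0, 0, 0, 0, 0, -0.42, 0.7]
    - [0, 0, 0, 0, 0, -0.42, 0.7]
    - [0, 0, 0, 0, 0, -0.42, 0.7]
    - [0, 0, 0, 0, 0, -0.42, 0.7]
    - [0, 0, 0, 0, 0, -0.42, 0.7]
    - [0, 0, 0, 0, 0, -0.42, 0.7]
    - [0, 0, 0, 0, 0, -0.42, 0.7]
  newtons: 60

```text
time_s: 6.0
tool_pos: [494.8, -306.7, 303.6]
eef_rot: [[0.994, 0.113, -0.001], [0.113, -0.994, 0.0], [-0.001, -0.0, -1.0]]
ft_force: [0.7, 1.0, -0.3]
gripper_width: 0.851
finger_force: 0.0
```

```bash
python3 - <<'E'
from h import *
np.set_printoptions(precision=2,suppress=True)
f=np.load("w3.npz");m=camera_model("wrist");T=np.array(m["T_tool_cam"])
c=(f["K"],T[:3,:3],T[:3,3])
def fing(d,c,l):
    X=cloud(c,d)
    for sgn in (1,-1):
        Q=X[(d>0)&(X[...,2]<95)&(X[...,2]>40)&(sgn*X[...,1]>10)&(abs(X[...,0])<20)]
        if len(Q):print(l,len(Q),"max z",np.percentile(Q[:,2],[50,99]),"y inner",np.percentile(sgn*Q[:,1],[1,50,99]))
fing(f["d"],c,"open")
s=state();p,d=grab_frame("wrist");fing(d,c,"now")
print(s["qpos"],s["tool_pos"],s["gripper_width"]);R=np.array(s["eef_rot"]);print(np.degrees(np.arctan2(R[1,1],R[0,1])))
cw=cam("wrist",s);X=cloud(cw,d);Q=X[(d>0)&(X[...,2]>125)&(X[...,2]<160)]
print(len(Q),cv2.minAreaRect(Q[:,:2].astype(np.float32)));cv2.imwrite("pics/w4.png",p)
E
```

```text
open 1449 max z [47.74 59.23] y inner [43.3  43.84 56.94]
open 1446 max z [47.78 58.84] y inner [41.24 41.82 54.89]
now 1616 max z [49.5  63.37] y inner [36.96 37.46 50.64]
now 1620 max z [49.54 63.45] y inner [34.95 35.44 48.53]
[ -3.54  30.45  44.85 112.58 -28.48  48.53 -26.68] [ 494.77 -306.75  303.56] 0.8505225826284766
-83.53691304344139
915 ((495.13665771484375, -308.7793273925781), (15.88137435913086, 63.9588623046875), 6.320033073425293)
```

>>> apply_moves:
  plan:
    - [0, -0.004, -0.08, 0, 0, 0, 0.7]
    - [0, -0.004, -0.16, 0, 0, 0, 0.7]
    - [0, -0.004, -0.22, 0, 0, 0, 0.7]
    - [0, -0.004, -0.257, 0, 0, 0, 0.7]
    - [0, -0.004, -0.257, 0, 0, 0, 0.7]
    - [0, -0.004, -0.257, 0, 0, 0, 0.5]
    - [0, -0.004, -0.257, 0, 0, 0, 0.4]
    - [0, -0.004, -0.257, 0, 0, 0, 0.4]
    - [0, -0.004, -0.257, 0, 0, 0, 0.4]
    - [0, -0.004, -0.257, 0, 0, 0, 0.4]

```text
time_s: 7.05
tool_pos: [494.6, -310.1, 176.2]
eef_rot: [[0.994, 0.111, 0.001], [0.111, -0.994, -0.001], [0.001, 0.001, -1.0]]
ft_force: [0.5, 1.3, 5.4]
gripper_width: 0.703
finger_force: 8.9
```

>>> apply_moves:
  plan:
    - [0, 0, 0.04, 0, 0, 0, 0.38]
    - [0, 0, 0.08, 0, 0, 0, 0.38]
    - [0, 0, 0.14, 0, 0, 0, 0.38]
    - [0, 0, 0.24, 0, 0, 0, 0.38]
    - [0.1, 0, 0.34, 0, 0, 0, 0.38]
    - [0.2, 0.02, 0.4, 0, 0, 0, 0.38]
    - [0.3, 0.02, 0.45, 0, 0, 0, 0.38]
    - [0.4, 0.02, 0.5, 0, 0, 0, 0.38]
    - [0.5, 0.02, 0.5, 0, 0, 0, 0.38]
    - [0.5, 0.02, 0.5, 0, 0, 0, 0.38]

```text
time_s: 8.05
tool_pos: [746.9, -298.5, 426.1]
eef_rot: [[0.994, 0.113, 0.001], [0.113, -0.994, 0.0], [0.001, 0.0, -1.0]]
ft_force: [0.7, 0.5, -0.8]
gripper_width: 0.692
finger_force: 10.7
```

```bash
python3 - <<'E'
from h import *
np.set_printoptions(precision=2,suppress=True)
s=state();print(s["tool_pos"],s["gripper_width"],s["finger_force"],s["qpos"],s["ft_force"])
p,d=grab_frame("scene");c=cam("scene")
tp=np.array(s["tool_pos"]);R=np.array(s["eef_rot"])
pin=tp+R@[0,0,169];print("expected pin",pin,"px",proj(c,pin),proj(c,tp),np.linalg.norm(pin-c[2]))
u,v=proj(c,pin)[0].astype(int)
np.savez("s1.npz",p=p,d=d,tp=tp,R=R)
x0,y0,x1,y1=u-60,v-140,u+60,v+30
x0=max(x0,0);y0=max(y0,0)
cv2.imwrite("pics/s1.png",cv2.resize(p[y0:y1,x0:x1],None,fx=3.5,fy=3.5,interpolation=cv2.INTER_CUBIC));print(x0,y0)
E
```

```text
[ 746.9  -298.51  426.12] 0.6922288531151496 10.734662096947432 [ -4.15  41.77  45.87  72.81 -29.42  77.09 -42.96] [ 0.65  0.54 -0.79]
expected pin [ 747.09 -298.49  257.12] px [[188.67 228.54]] [[168.85 127.11]] 789.2731935256329
128 88
```

View pics/s1.png

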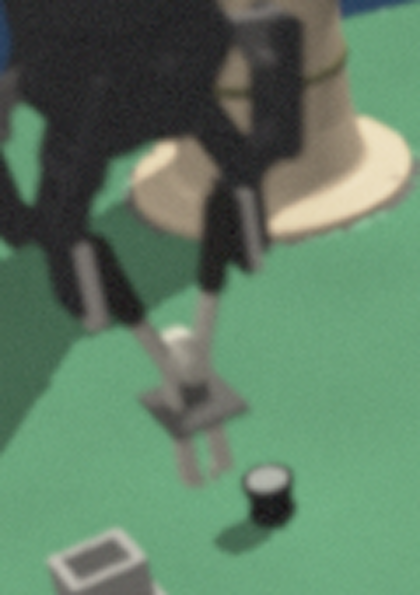

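```bash
python3 - <<'E'
from h import *
np.set_printoptions(precision=1,suppress=True)
f=np.load("s1.npz");c=cam("scene");X=cloud(c,f["d"]);L=(X-f["tp"])@f["R"]
M=(f["d"]>0)&(abs(L[...,0])<40)&(abs(L[...,1])<60)
for z in range(50,190,6):
    Q=L[M&(L[...,2]>=z)&(L[...,2]<z+6)]
    if len(Q): print(z,len(Q),"x",np.percentile(Q[:,0],[2,25,50,75,98]),"y",np.percentile(Q[:,1],[2,98]))
E
```

```text
50 159 x [-1.8  6.6  8.1 10.1 13.1] y [-41.2  44.1]
56 160 x [-1.4  5.5  7.7 10.3 13.2] y [-40.6  43.4]
62 114 x [-0.3  3.7  5.8 10.1 12.7] y [-33.9  37.1]
68 68 x [-0.6  2.3  4.3  5.3  8.2] y [-28.3  32.1]
74 44 x [-1.2  1.5  2.4  3.4  4.5] y [-19.2  21.6]
80 45 x [-1.4  1.   1.7  2.7  3.9] y [-15.9  17.9]
86 48 x [-3.8  0.8  1.8  2.6  3.5] y [-15.   16.8]
92 122 x [-10.2  -1.9   1.9   4.3   9.3] y [-11.4  12.8]
98 57 x [-0.1  3.5  7.3  8.5 10.5] y [-9.4 11.1]
104 33 x [-1.1  3.7  7.2  8.   9.6] y [-7.   8.8]
110 35 x [-8.8 -1.4  0.5  1.7  3.4] y [-9.6  8.3]
116 52 x [-13.9  -1.3   0.7   1.9   3. ] y [-14.    8.2]
122 276 x [-18.5  -2.4   4.3  10.8  15.3] y [-17.5  15.6]
128 8 x [12.3 12.8 13.2 13.5 14.4] y [-3.8 13.1]
134 1 x [-0.3 -0.3 -0.3 -0.3 -0.3] y [-5.7 -5.7]
140 30 x [-8.6 -3.  -1.9 -1.2 -0.3] y [-11.7   8.9]
146 39 x [-11.8  -5.8  -2.5  -1.2   0.3] y [-11.1   8.5]
152 35 x [-11.8  -5.9  -3.4  -2.3  -0.8] y [-12.9   8.7]
158 38 x [-11.4  -5.1  -3.2  -2.6  -1.3] y [-11.9   8.7]
164 28 x [-10.6  -7.8  -5.7  -3.9  -3.1] y [-12.    8.2]
170 5 x [-9.3 -8.3 -8.1 -7.4 -6.3] y [-5.6  1.9]
```

>>> apply_moves:
  plan:
    - [-0.56, 0.86, -0.24, 0, 0, -0.036, 0.38]
    - [-0.56, 0.86, -0.24, 0, 0, -0.036, 0.38]
    - [-0.56, 0.86, -0.24, 0, 0, -0.036, 0.38]
    - [-0.56, 0.86, -0.24, 0, 0, -0.036, 0.38]
    - [-0.56, 0.86, -0.24, 0, 0, -0.036, 0.38]
    - [-0.56, 0.86, -0.24, 0, 0, -0.036, 0.38]
    - [-0.56, 0.86, -0.24, 0, 0, -0.036, 0.38]
    - [-0.56, 0.86, -0.24, 0, 0, -0.036, 0.38]
    - [-0.56, 0.86, -0.24, 0, 0, -0.036, 0.38]
    - [-0.56, 0.86, -0.24, 0, 0, -0.036, 0.38]

```text
time_s: 9.1
tool_pos: [476.9, 109.4, 311.2]
eef_rot: [[1.0, -0.002, -0.0], [-0.002, -1.0, 0.0], [-0.0, -0.0, -1.0]]
ft_force: [1.2, 0.0, -1.0]
gripper_width: 0.692
finger_force: 10.7
```

>>> apply_moves:
  plan:
    - [0, 0, 0, 0, 0, 0, 0.38]
    - [0, 0, 0, 0, 0, 0, 0.38]
    - [0, 0, 0, 0, 0, 0, 0.38]
    - [0, 0, 0, 0, 0, 0, 0.38]

```text
time_s: 9.5
tool_pos: [479.3, 106.7, 312.0]
eef_rot: [[1.0, -0.005, 0.001], [-0.005, -1.0, -0.0], [0.001, 0.0, -1.0]]
ft_force: [1.3, 0.4, -1.6]
gripper_width: 0.692
finger_force: 10.7
```

```bash
cat > rings.py <<'E'
from h import *
np.set_printoptions(precision=1,suppress=True)
def fit(Q,rs=((10.3,14.3,18,10),(13.3,17.3,21,10),(16.3,20.3,24,12.1),(19.3,23.3,27,14.4))):
    # model: annulus + two lug patches; maximise overlap on 1 mm grid by scoring
    from scipy.optimize import minimize
    from scipy.spatial import cKDTree
    best=None; P=Q[:,:2]
    for k,(ri,ro,lx,ly) in enumerate(rs):
        c,_=cv2.minEnclosingCircle(P.astype(np.float32))
        for th in np.radians(range(0,360,30)):
            def cost(q):
                u=P-q[:2]; ct,st=np.cos(q[2]),np.sin(q[2]); L=np.c_[u@[ct,st],u@[-st,ct]]
                r=np.hypot(*L.T); dr=np.abs(r-(ri+ro)/2)-(ro-ri)/2
                dl=np.hypot(L[:,0]-lx,np.abs(L[:,1])-ly)-3.5
                gap=np.where((abs(np.arctan2(L[:,1],L[:,0]))<0.45)&(r<lx-3),3.,0)
                dl2=np.maximum(np.abs(L[:,0]-(ro+lx)/2)-(lx-ro)/2-2,np.abs(np.abs(L[:,1])-ly+1)-2.5)
                base=np.clip(np.minimum(np.minimum(dr,dl),dl2),0,4)**2+gap
                # coverage
                T=np.vstack([[[(ri+ro)/2*np.cos(a),(ri+ro)/2*np.sin(a)] for a in np.linspace(.7,2*np.pi-.7,40)],[[lx,ly],[lx,-ly]]])
                d=cKDTree(L).query(T)[0]
                return base.mean()+np.clip(d-1.,0,5).__pow__(2).mean()
            r0=minimize(cost,[c[0]-5*np.cos(th),c[1]-5*np.sin(th),th],method="Nelder-Mead",options=dict(maxiter=250))
            if best is None or r0.fun<best[0]: best=(r0.fun,k+1,r0.x)
    return best
if __name__=="__main__":
    import sys
    s=state();p,d=grab_frame("wrist");c=cam("wrist",s);X=cloud(c,d)
    print(s["time_s"],s["tool_pos"],s["gripper_width"],s["qpos"]);cv2.imwrite(f"pics/{sys.argv[1]}.png",p)
    np.savez(sys.argv[1]+".npz",p=p,d=d,K=c[0],R=c[1],o=c[2])
    for m in masks_of("ring_1","wrist"):
        Q=X[m["pixels"]&(d>0)]
        if len(Q)<30 : continue
        Q=Q[(Q[:,2]<9)]
        if len(Q)<30: print("tall",m["box"]);continue
        b=fit(Q); print("ring",round(m["confidence"],2),np.round(m["box"]),len(Q),"z",np.median(Q[:,2]),"cost",round(b[0],2),"size",b[1],"ctr",b[2][:2],"th",np.degrees(b[2][2])%360)
    for m in masks_of("shaft_1","wrist"):
        x,y,w,h=[int(v) for v in m["box"]];y=max(y,5);x=max(x,5)
        sub=X[y-5:y+h+5,x-5:x+w+5]; dd=d[y-5:y+h+5,x-5:x+w+5]; T=sub[(sub[...,2]>38.5)&(sub[...,2]<44)&(dd>0)]
        if len(T)>30: cc,rad=cv2.minEnclosingCircle(T[:,:2].astype(np.float32)); print("shaft",round(m["confidence"],2),np.round(m["box"]),T.mean(0),np.array(cc),2*rad)
E
python3 rings.py w5
```

```text
9.5 [479.3 106.7 312. ] 0.6916204583751199 [-57.4  25.4  54.4 123.3 -29.4  45.2 -74.4]
ring 0.94 [353. 182.  38.  37.] 397 z 4.924531745010938 cost 0.1 size 2 ctr [438.6  48. ] th 35.73889893938074
ring 0.77 [257. 172.  43.  51.] 433 z 4.831532404709947 cost 6.78 size 4 ctr [443.6 155.7] th 351.9395017752945
ring 0.67 [159. 158.  34.  34.] 394 z 4.684868951420015 cost 0.15 size 1 ctr [470.1 266.2] th 358.30494616169614
tall [232.9, 186.5, 181.6, 142.4]
shaft 0.85 [536.   0.  72.  56.] [ 618.1 -130.9   40. ] [ 618.  -130.7] 26.6575870513916
shaft 0.81 [294.   0.  62.  36.] [631.9 104.5  40. ] [633.6 104.8] 21.702577590942383
shaft 0.78 [168.   1.  52.  50.] [623.1 228.9  39.9] [622.9 228.7] 20.69316864013672
shaft 0.63 [392.  15.  71.  74.] [595.4   3.4  40. ] [594.9   3.4] 38.919639587402344
```

View pics/w5.png

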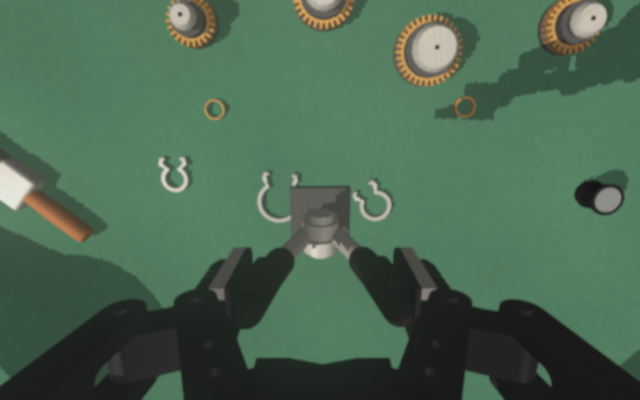

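>>> apply_moves:
  plan:
    - [0.023, 0.318, -0.1, 0, 0, -0.008, 0.38]
    - [0.023, 0.318, -0.1, 0, 0, -0.008, 0.38]
    - [0.023, 0.318, -0.1, 0, 0, -0.008, 0.38]
    - [0.023, 0.318, -0.1, 0, 0, -0.008, 0.38]
    - [0.023, 0.318, -0.2, 0, 0, -0.008, 0.38]
    - [0.023, 0.318, -0.224, 0, 0, -0.008, 0.38]
    - [0.023, 0.318, -0.224, 0, 0, -0.008, 0.38]
    - [0.023, 0.318, -0.224, 0, 0, -0.008, 0.38]
    - [0.023, 0.318, -0.224, 0, 0, -0.008, 0.38]
    - [0.023, 0.318, -0.224, 0, 0, -0.008, 0.38]

```text
time_s: 10.65
tool_pos: [490.6, 266.9, 201.0]
eef_rot: [[1.0, -0.028, 0.002], [-0.028, -1.0, 0.001], [0.002, -0.001, -1.0]]
ft_force: [-0.2, 0.1, -1.7]
gripper_width: 0.691
finger_force: 10.7
```

```bash
cat > pins.py <<'E'
from h import *
import sys
np.set_printoptions(precision=1,suppress=True)
s=state();p,d=grab_frame("scene");c=cam("scene")
tp=np.array(s["tool_pos"]);R=np.array(s["eef_rot"]);print(s["time_s"],tp,"yaw",np.degrees(np.arctan2(R[1,0],R[0,0])),"w",s["gripper_width"]*85,s["finger_force"],s["ft_force"])
X=cloud(c,d);L=(X-tp)@R
M=(d>0)&(abs(L[...,0])<40)&(abs(L[...,1])<45)&(X[...,2]>7)
for z0,z1 in ((110,136),(138,150),(150,160),(160,166),(166,180)):
    Q=L[M&(L[...,2]>=z0)&(L[...,2]<z1)]
    if len(Q): print(z0,len(Q),"x",np.percentile(Q[:,0],[2,50,98]),"y",np.percentile(Q[:,1],[2,50,98]),"zmax",Q[:,2].max())
u,v=proj(c,tp+R@[0,0,160])[0].astype(int)
y0,x0=max(v-40,0),max(u-50,0)
cv2.imwrite(f"pics/{sys.argv[1]}.png",cv2.resize(p[y0:y0+75,x0:x0+100],None,fx=6,fy=6,interpolation=cv2.INTER_CUBIC))
E
python3 pins.py s2
```

```text
10.65 [490.6 266.9 201. ] yaw -1.612125501459389 w 58.76561514553718 10.735912788659334 [-0.2  0.1 -1.7]
110 110 x [-9.7 10.  24.5] y [-15.2   5.7  16.7] zmax 135.75463806209578
138 31 x [-2.   6.5 12.3] y [-11.1   2.5  10.8] zmax 149.74408960362814
150 27 x [ 0.6  8.3 11.5] y [-11.3   5.7  10.1] zmax 159.7239215092927
160 13 x [-0.2  7.8 10.3] y [-11.5  -6.    8.7] zmax 165.22473555353665
166 9 x [-0.8  7.2  9.6] y [-7.4 -0.2  8.2] zmax 173.75145118328896
```

View pics/s2.png

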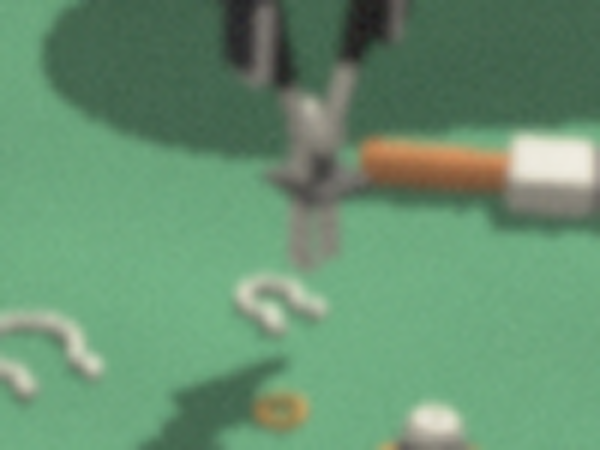

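>>> apply_moves:
  plan:
    - [0, -0.0024, -0.02, 0, 0, 0, 0.38]
    - [0, -0.0024, -0.04, 0, 0, 0, 0.38]
    - [0, -0.0024, -0.05, 0, 0, 0, 0.38]
    - [0, -0.0024, -0.056, 0, 0, 0, 0.38]
    - [0, -0.0024, -0.056, 0, 0, 0, 0.38]
    - [0, -0.0024, -0.056, 0, 0, 0, 0.38]

```text
time_s: 11.3
tool_pos: [490.1, 265.8, 171.5]
eef_rot: [[1.0, -0.028, -0.0], [-0.028, -1.0, -0.0], [-0.0, 0.0, -1.0]]
ft_force: [1.0, -0.2, -1.2]
gripper_width: 0.689
finger_force: 10.7
```

>>> apply_moves:
  plan:
    - [0, 0, 0.004, 0, 0, 0, 0.38]
    - [0, 0, 0.004, 0, 0, 0, 0.3]
    - [0, 0, 0.004, 0, 0, 0, 0.25]
    - [0, 0, 0.004, 0, 0, 0, 0.2]
    - [0, 0, 0.004, 0, 0, 0, 0.15]
    - [0, 0, 0.004, 0, 0, 0, 0.13]
    - [0, 0, 0.004, 0, 0, 0, 0.13]
    - [0, 0, 0.004, 0, 0, 0, 0.13]

```text
time_s: 12.1
tool_pos: [490.7, 266.6, 174.3]
eef_rot: [[1.0, -0.027, 0.001], [-0.027, -1.0, 0.002], [0.001, -0.002, -1.0]]
ft_force: [-0.9, 1.6, 6.4]
gripper_width: 0.567
finger_force: 13.5
```

```bash
python3 pins.py s3
```

```text
12.1 [490.7 266.6 174.3] yaw -1.5627192046132374 w 48.20018702621281 13.48978366702795 [-0.9  1.6  6.4]
110 116 x [-9.4  9.4 23.6] y [-16.5   5.4  16.5] zmax 135.93747483455846
138 19 x [ 0.8  7.9 11.5] y [-13.8   9.3  14. ] zmax 149.86658348478124
150 23 x [ 0.1  5.5 10.3] y [-17.   -9.9  13.8] zmax 159.2169801406576
160 17 x [ 0.6  8.1 11.7] y [-17.8   6.1  14. ] zmax 165.75731454075697
166 3 x [4.6 6.1 8.3] y [-11.   -9.6  11.3] zmax 166.88297234791983
```

View pics/s3.png

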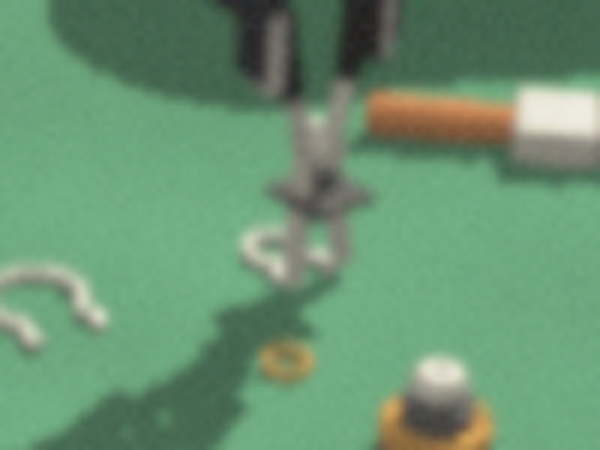

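```bash
python3 - <<'E'
from h import *
np.set_printoptions(precision=1,suppress=True)
c=cam("scene")
a=np.radians(-1.6);R=np.array([[np.cos(a),np.sin(a),0],[np.sin(a),-np.cos(a),0],[0,0,-1]])
for n,tp,D in (("s2",[490.6,266.9,201.0],7.9),("s3",[490.7,266.6,174.3],20.6)):
    tp=np.array(tp);u,v=proj(c,tp+R@[0,0,160])[0].astype(int);o=np.array([u-50,v-40])
    f=lambda X:(proj(c,X)-o)*6+3
    print(n,"pins",f(tp+R@[-2.4,D/2,169]),f(tp+R@[-2.4,-D/2,169]))
    print("flange corners",[f(tp+R@[x,y,126])[0] for x,y in((-17.4,-17),(-17.4,17),(18.6,17),(18.6,-17))])
    C=np.array([470.5,266.2,5]);e=np.array([np.cos(a),np.sin(a),0]);g=np.array([-np.sin(a),np.cos(a),0])
    print("lugs",f(C+18*e+10*g),f(C+18*e-10*g),"far side",f(C-12.3*e), "mid",f(C+12.3*g),f(C-12.3*g))
E
```

```text
s2 pins [[293.3 261.1]] [[307.9 256.1]]
flange corners [array([317. , 148.1]), array([253.2, 168.7]), array([302.8, 204.9]), array([367.2, 183.5])]
lugs [[313.8 305.4]] [[277.2 318.3]] far side [[255.7 281. ]] mid [[294.  285.7]] [[249.2 301.2]]
s3 pins [[284.1 269.1]] [[321.8 255.8]]
flange corners [array([319.2, 153.4]), array([256.1, 174.4]), array([305.1, 211.2]), array([368.8, 189.4])]
lugs [[319.8 257.4]] [[283.2 270.3]] far side [[261.7 233. ]] mid [[300.  237.7]] [[255.2 253.2]]
```

```bash
cat > hold.py <<'E'
from h import *
np.set_printoptions(precision=1,suppress=True)
m=camera_model("wrist");T=np.array(m["T_tool_cam"]);c=(np.array(m["intrinsics"]),T[:3,:3],T[:3,3])
def hold(d,p=None):
    X=cloud(c,d)
    M=(d>0)&(abs(X[...,0])<30)&(abs(X[...,1])<40)
    for z0,z1 in ((33,40),(40,50),(50,60),(60,72),(72,85),(85,100),(100,114),(114,122),(122,130),(130,150),(150,180)):
        Q=X[M&(X[...,2]>z0)&(X[...,2]<z1)]
        if len(Q)>5: print(z0,len(Q),"x",np.percentile(Q[:,0],[2,50,98]),"y",np.percentile(Q[:,1],[2,50,98]),"z",np.median(Q[:,2]))
if __name__=="__main__":
    print("w5");hold(np.load("w5.npz")["d"])
    s=state();p,d=grab_frame("wrist");print("now",s["ft_force"],s["torque"]);hold(d);cv2.imwrite("pics/now.png",p);np.savez("now.npz",p=p,d=d)
E
python3 hold.py
```

```text
w5
33 2044 x [-8.1  6.1 12. ] y [-34.6  20.2  35.7] z 36.20005563203181
40 2174 x [-0.   8.3 12. ] y [-38.9 -16.3  36.2] z 44.549428343218736
50 1722 x [ 0.3  8.6 12. ] y [-39.  -14.   36.2] z 54.72639669703488
60 1098 x [ 0.3  7.1 11.7] y [-33.5  12.3  34.4] z 64.52920511058619
72 524 x [1.1 5.8 7.3] y [-16.2   8.6  16.6] z 79.3676418782754
85 1655 x [-5.3  6.7 14.8] y [-11.    0.2  11.1] z 93.01402616661925
100 115 x [ 7.2 14.8 15.3] y [-8.8 -0.3  8.7] z 102.4105652016812
114 874 x [ 2.4 16.8 22.7] y [-16.6  -4.4  15.1] z 121.51923038461315
122 1136 x [-3.8 11.9 23.1] y [-17.2   3.5  16.2] z 122.59786633252992
now [0.1 1.7 6.6] [ 0.6  0.  -0. ]
33 2514 x [-7.9  4.2 12. ] y [-28.4  16.2  30.2] z 35.366598467200276
40 2314 x [ 0.   7.8 12. ] y [-35.7  14.1  37.6] z 44.14894042795973
50 1734 x [ 1.1  8.4 11.9] y [-35.7  12.8  37.5] z 54.74465038855503
60 1134 x [ 0.6  7.3 11.8] y [-33.2  10.1  34.8] z 64.55024595179141
72 405 x [1.3 5.9 8.2] y [-17.    8.1  16.8] z 79.79121044575437
85 1398 x [-5.9  5.8 13.8] y [-12.   -0.3  11.2] z 96.65009896176187
100 344 x [-5.9 12.3 14.7] y [-10.2  -0.4   8.8] z 102.90952484741355
114 39 x [1.7 6.7 7.2] y [-11.8 -10.5   9.1] z 120.0997604613418
122 1870 x [-4.3 13.7 22.3] y [-17.7  -1.6  15.2] z 126.60974584611239
150 5775 x [-28.1  11.7  29.3] y [-38.9   4.1  38.9] z 174.2579738511127
```

View pics/now.png

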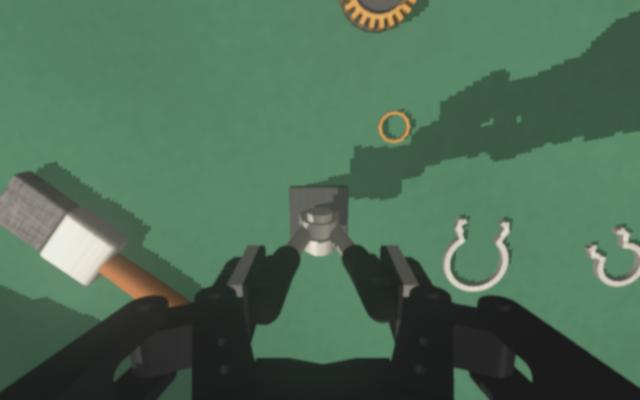

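```bash
cat >> hold.py <<'E'
def flange(d):
    X=cloud(c,d);Q=X[(d>0)&(abs(X[...,0]-4)<26)&(abs(X[...,1])<25)&(X[...,2]>110)&(X[...,2]<138)]
    for _ in range(6):
        A=np.c_[Q[:,:2],np.ones(len(Q))];k=np.linalg.lstsq(A,Q[:,2],rcond=None)[0];r=Q[:,2]-A@k
        Q=Q[abs(r)<max(0.8,1.5*r.std())]
    print("flange n",len(Q),"plane dz/dx,dz/dy deg",np.degrees(np.arctan(k[:2])),"z at x=0",k[2],"rms",r.std(),"x front",np.percentile(Q[:,0],[98,99.7]),"y",np.percentile(Q[:,1],[1,99]))
E
python3 - <<'E'
from hold import *
for n in ("w5","now"): flange(np.load(n+".npz")["d"])
X=cloud(c,np.load("now.npz")["d"]);d=np.load("now.npz")["d"]
Q=X[(d>0)&(X[...,2]>170)];A=np.c_[Q[:,:2],np.ones(len(Q))];print("bench",np.linalg.lstsq(A,Q[:,2],rcond=None)[0])
E
```

```text
flange n 1505 plane dz/dx,dz/dy deg [-3.1  1.1] z at x=0 122.85405123050614 rms 0.4109041505825122 x front [22.7 23.1] y [-17.2  16.2]
flange n 1404 plane dz/dx,dz/dy deg [-2.3  1.4] z at x=0 127.14449990433728 rms 0.40937252035127025 x front [22.1 22.5] y [-17.9  15.4]
bench [  0.   -0.  174.3]
```

>>> apply_moves:
  plan:
    - [0, 0, 0, 0, 0, 0, 0.25]
    - [0, 0, 0, 0, 0, 0, 0.36]
    - [0, 0, 0, 0, 0, 0, 0.36]
    - [0, 0, 0.01, 0, 0, 0, 0.36]
    - [0, 0, 0.03, 0, 0, 0, 0.36]
    - [0, 0, 0.05, 0, 0, 0, 0.36]
    - [0, 0, 0.05, 0, 0, 0, 0.36]

```text
time_s: 12.9
tool_pos: [490.6, 266.0, 200.1]
eef_rot: [[1.0, -0.028, 0.002], [-0.028, -1.0, 0.001], [0.002, -0.001, -1.0]]
ft_force: [0.8, -0.7, -1.7]
gripper_width: 0.681
finger_force: 10.8
```

```bash
python3 - <<'E'
from hold import *
s=state();p,d=grab_frame("wrist");print(s["tool_pos"],s["gripper_width"]*85,s["ft_force"],s["finger_force"]);flange(d)
# boss+levers for pitch axis
hold(d)
np.savez("now.npz",p=p,d=d)
import subprocess
E
python3 pins.py s4
```

```text
[490.6 266.  200.1] 57.871586335452164 [ 0.8 -0.7 -1.7] 10.78266279771924
flange n 1519 plane dz/dx,dz/dy deg [-3.1  1. ] z at x=0 123.33698020511322 rms 0.412369561988235 x front [22.7 23.1] y [-17.2  16.1]
33 2049 x [-8.2  5.8 12. ] y [-34.   19.8  35.7] z 36.09916978630511
40 2244 x [ 0.1  8.1 12. ] y [-38.8  17.3  36.1] z 44.437134471954174
50 1716 x [ 0.3  8.6 11.9] y [-38.8 -14.1  36.3] z 54.71196837959711
60 1143 x [ 0.2  7.1 11.8] y [-33.4  12.3  34.9] z 64.6299815095729
72 497 x [1.3 5.8 7.5] y [-15.8   9.1  17.3] z 79.34578634789057
85 1640 x [-5.5  6.6 14.7] y [-11.    0.2  11.1] z 93.37481825784239
100 141 x [ 7.3 14.8 15.3] y [-9.2  0.2  8.8] z 102.42636396758428
114 424 x [ 4.5 17.5 22.7] y [-17.   -6.1  14.6] z 121.64751850700617
122 1584 x [-3.7 13.2 23.1] y [-17.    0.7  16.1] z 122.8694098784428
12.95 [490.3 266.1 199.5] yaw -1.562888307094564 w 57.96439086832825 10.781622072681785 [-0.4 -0.5 -1.1]
110 112 x [-11.1   9.5  24. ] y [-15.    6.2  17.4] zmax 134.91606564468088
138 28 x [ 0.4  7.8 11.9] y [-8.3  6.8 10.9] zmax 149.85378606460577
150 25 x [ 2.5  7.9 11.5] y [-12.2  -5.9  11.7] zmax 159.354896948918
160 15 x [ 2.6  8.5 11.8] y [-12.5  -5.2  11.9] zmax 165.8550238967245
166 10 x [-2.5  5.3  8.2] y [-13.3  -2.7   8.1] zmax 172.00672984663893
```

>>> apply_moves:
  plan:
    - [0.006, 0.003, 0, -0.0056, 0.0172, 0, 0.36]
    - [0.006, 0.003, 0, -0.0056, 0.0172, 0, 0.36]
    - [0.006, 0.003, 0, -0.0056, 0.0172, 0, 0.36]
    - [0.006, 0.003, 0, -0.0056, 0.0172, 0, 0.36]

```text
time_s: 13.4
tool_pos: [492.7, 267.1, 198.3]
eef_rot: [[0.998, -0.027, -0.054], [-0.028, -0.999, -0.018], [-0.053, 0.019, -0.998]]
ft_force: [-0.1, 0.2, -0.9]
gripper_width: 0.682
finger_force: 10.8
```

```bash
cat > pw.py <<'E'
from hold import *
def pinworld(s,d,verbose=True):
    X=cloud(c,d);Q=X[(d>0)&(abs(X[...,0]-4)<26)&(abs(X[...,1])<25)&(X[...,2]>108)&(X[...,2]<140)]
    for _ in range(8):
        A=np.c_[Q[:,:2],np.ones(len(Q))];k=np.linalg.lstsq(A,Q[:,2],rcond=None)[0];r=Q[:,2]-A@k
        Q=Q[abs(r)<max(0.8,1.5*r.std())]
    xf=np.percentile(Q[:,0],99.6);F=Q[Q[:,0]>xf-8];yc=(F[:,1].max()+F[:,1].min())/2
    fx=xf-18;ctr=np.array([fx,yc,k[0]*fx+k[1]*yc+k[2]])
    n=np.array([-k[0],-k[1],1]);n/=np.linalg.norm(n);ax=np.array([1,0,k[0]]);ax/=np.linalg.norm(ax)
    pin=ctr+48*n-3*ax
    R=np.array(s["eef_rot"]);tp=np.array(s["tool_pos"])
    W=tp+R@pin;N=R@n
    if verbose: print("t",s["time_s"],"tcp",tp,"w",s["gripper_width"]*85,"ff",s["finger_force"],"ft",np.array(s["ft_force"]));print(" flange ctr",ctr,"pin tool",pin,"PIN WORLD",W,"down-axis tilt x,y deg",np.degrees(N[:2]),"x yaw",np.degrees(np.arctan2(*(R@ax)[1::-1])),"nF",len(Q))
    return W,N
if __name__=="__main__":
    s=state();p,d=grab_frame("wrist");pinworld(s,d);cv2.imwrite("pics/now.png",p);np.savez("now.npz",p=p,d=d)
E
python3 pw.py
```

```text
t 13.4 tcp [492.7 267.1 198.3] w 57.98595926811188 ff 10.781562449410558 ft [-0.1  0.2 -0.9]
 flange ctr [  4.9  -0.5 123.1] pin tool [  4.4  -1.4 171.2] PIN WORLD [487.9 265.4  27.1] down-axis tilt x,y deg [-0.1 -0. ] x yaw -1.564187580706711 nF 1496
```

>>> apply_moves:
  plan:
    - [0.001, 0, -0.02, 0, 0, 0, 0.36]
    - [0.001, 0, -0.04, 0, 0, 0, 0.36]
    - [0.001, 0, -0.049, 0, 0, 0, 0.36]
    - [0.001, 0, -0.049, 0, 0, 0, 0.3]
    - [0.001, 0, -0.046, 0, 0, 0, 0.25]
    - [0.001, 0, -0.044, 0, 0, 0, 0.2]
    - [0.001, 0, -0.042, 0, 0, 0, 0.15]
    - [0.001, 0, -0.041, 0, 0, 0, 0.12]
    - [0.001, 0, -0.041, 0, 0, 0, 0.12]
    - [0.001, 0, -0.041, 0, 0, 0, 0.12]

```text
time_s: 14.45
tool_pos: [493.5, 267.4, 178.1]
eef_rot: [[0.998, -0.027, -0.054], [-0.028, -0.999, -0.017], [-0.053, 0.019, -0.998]]
ft_force: [-0.4, -0.9, -1.4]
gripper_width: 0.563
finger_force: 14.9
```

```bash
python3 pw.py; python3 pins.py s5
```

```text
t 14.45 tcp [493.5 267.4 178.1] w 47.83535179415243 ff 14.864299446344376 ft [-0.4 -0.9 -1.4]
 flange ctr [  5.3  -0.8 127.1] pin tool [  4.7  -1.8 175.2] PIN WORLD [488.8 266.1   2.9] down-axis tilt x,y deg [-0.2  0.1] x yaw -1.5470439988309486 nF 1438
14.5 [493.5 267.4 178.1] yaw -1.603425543001035 w 47.77682163636139 14.861993039958179 [-0.2  0.5 -1.4]
110 118 x [-8.5 11.3 24.6] y [-15.9   6.7  16.7] zmax 133.54459027278637
138 22 x [ 1.7  8.  14.6] y [-14.    9.9  15.1] zmax 149.99961547286676
150 23 x [ 0.8  8.  11.8] y [-16.8  -9.5  13.3] zmax 159.78164814956102
160 16 x [-0.4  8.2 13.8] y [-15.3  11.8  15.3] zmax 165.45030425823174
166 14 x [ 1.9  8.1 12. ] y [-17.1   1.   16.7] zmax 171.006461728517
```

View pics/s5.png

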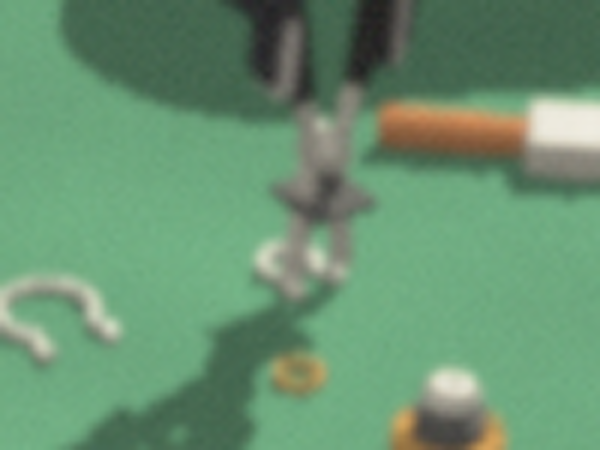

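>>> apply_moves:
  plan:
    - [0, 0, -0.002, 0, 0, 0, 0.12]
    - [0, 0, -0.004, 0, 0, 0, 0.12]
    - [0, 0, -0.004, 0, 0, 0, 0.06]
    - [0, 0, -0.003, 0, 0, 0, 0.06]
    - [0, 0, -0.003, 0, 0, 0, 0.06]

```text
time_s: 15.05
tool_pos: [493.4, 267.3, 176.4]
eef_rot: [[0.998, -0.027, -0.054], [-0.028, -0.999, -0.018], [-0.054, 0.019, -0.998]]
ft_force: [0.7, -0.9, -1.0]
gripper_width: 0.532
finger_force: 15.5
```

>>> apply_moves:
  plan:
    - [0, 0, 0.004, 0, 0, 0, 0.06]
    - [0, 0, 0.012, 0, 0, 0, 0.06]
    - [0, 0, 0.03, 0, 0, 0, 0.06]
    - [0, 0, 0.05, 0, 0, 0, 0.06]
    - [0, 0, 0.07, 0, 0, 0, 0.06]
    - [0, 0, 0.09, 0, 0, 0, 0.06]
    - [0, 0, 0.1, 0, 0, 0, 0.06]
    - [0, 0, 0.1, 0, 0, 0, 0.06]

```text
time_s: 15.85
tool_pos: [493.7, 267.6, 227.4]
eef_rot: [[0.998, -0.027, -0.053], [-0.028, -0.999, -0.017], [-0.052, 0.018, -0.998]]
ft_force: [0.8, -0.0, -2.8]
gripper_width: 0.535
finger_force: 15.5
```

```bash
python3 pw.py; python3 pins.py s6
```

```text
t 15.85 tcp [493.7 267.6 227.4] w 45.50645336018727 ff 15.503570423461497 ft [ 0.8 -0.  -2.8]
 flange ctr [  5.4  -1.1 128. ] pin tool [  4.8  -2.2 176.1] PIN WORLD [489.3 266.7  51.3] down-axis tilt x,y deg [-0.1  0.3] x yaw -1.536177828764629 nF 1394
15.9 [493.5 267.6 226.9] yaw -1.5806997201131738 w 45.400119967225024 15.502444971352816 [-0.6  0.4 -2.1]
110 124 x [-10.3  10.   25.5] y [-15.8   5.5  16.9] zmax 135.18441011425963
138 23 x [ 0.6  7.  11. ] y [-14.3  11.5  15.1] zmax 149.6780126196968
150 27 x [ 0.9  8.3 12.8] y [-16.   -9.7  15.9] zmax 159.76771207196364
160 17 x [ 0.9  9.5 12.3] y [-17.   11.6  17.4] zmax 165.88998976914388
166 57 x [-24.9  -2.5  11.6] y [-16.2  -2.3  15.5] zmax 179.30086778289424
```

View pics/s6.png

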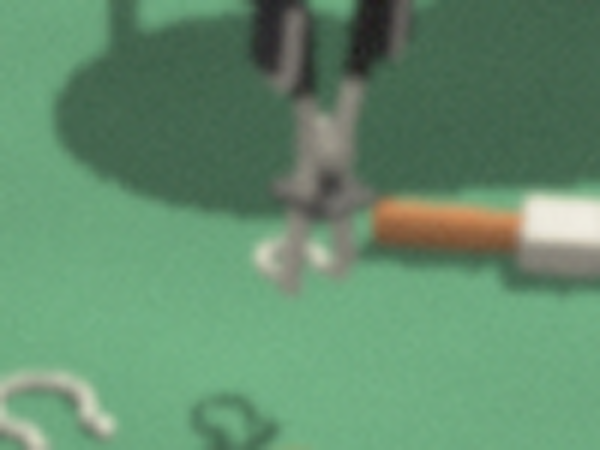

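>>> apply_moves:
  plan:
    - [0.01, -0.003, 0.01, 0, 0, 0, 0.06]
    - [0.04, -0.01, 0.02, 0, 0, 0, 0.06]
    - [0.09, -0.023, 0.02, 0, 0, 0, 0.06]
    - [0.14, -0.036, 0.02, 0, 0, 0, 0.06]
    - [0.19, -0.05, 0.02, 0, 0, 0, 0.06]
    - [0.23, -0.06, 0.02, 0, 0, 0, 0.06]
    - [0.27, -0.07, 0.02, 0, 0, 0, 0.06]
    - [0.29, -0.075, 0.02, 0, 0, 0, 0.06]
    - [0.297, -0.077, 0.02, 0, 0, 0, 0.06]
    - [0.297, -0.077, 0.02, 0, 0, 0, 0.06]

```text
time_s: 16.95
tool_pos: [642.2, 228.4, 236.4]
eef_rot: [[0.998, -0.028, -0.054], [-0.029, -0.999, -0.018], [-0.054, 0.019, -0.998]]
ft_force: [0.1, 0.3, -1.3]
gripper_width: 0.534
finger_force: 15.5
```

```bash
python3 pw.py; cat > ringheld.py <<'E'
from h import *
import sys
np.set_printoptions(precision=1,suppress=True)
# scene view: ring and pins vs shaft top in the same cloud
s=state();p,d=grab_frame("scene");c=cam("scene");X=cloud(c,d);np.savez("sc.npz",p=p,d=d)
px,py,z0,z1=map(float,sys.argv[1:5]);
M=(d>0)&(abs(X[...,0]-px)<45)&(abs(X[...,1]-py)<40)
for a in np.arange(z0,z1,3):
    Q=X[M&(X[...,2]>=a)&(X[...,2]<a+3)]
    if len(Q): print(a,len(Q),"x",np.percentile(Q[:,0],[3,50,97]),"y",np.percentile(Q[:,1],[3,50,97]))
E
python3 ringheld.py 625 229 28 75
```

```text
t 16.95 tcp [642.2 228.4 236.4] w 45.38453623230482 ff 15.496375286020339 ft [ 0.1  0.3 -1.3]
 flange ctr [  5.1  -1.1 128.1] pin tool [  4.3  -2.1 176.2] PIN WORLD [637.  227.2  60.3] down-axis tilt x,y deg [-0.4  0.1] x yaw -1.5884422524007973 nF 1395
28.0 3 x [632.5 633.3 635.4] y [225.3 226.3 234.8]
31.0 11 x [619.9 632.2 636.2] y [218.3 222.9 231.3]
34.0 20 x [618.8 628.5 635.6] y [216.4 224.1 237.6]
37.0 21 x [616.5 624.7 632.6] y [220.5 228.9 234.9]
40.0 3 x [626.3 628.  632.8] y [226.8 227.4 234.3]
55.0 3 x [607.4 608.9 627.1] y [219.2 234.8 235.8]
58.0 15 x [604.9 632.3 642. ] y [213.1 230.  241.4]
61.0 31 x [606.5 625.  641.7] y [210.7 220.4 241.6]
64.0 14 x [608.7 636.  642. ] y [209.5 230.6 241.1]
67.0 8 x [633.  637.2 642. ] y [210.9 237.9 243.8]
70.0 10 x [631.9 640.5 644.8] y [210.3 213.9 242. ]
73.0 11 x [632.7 641.6 643.7] y [209.4 215.5 243.2]
```

>>> apply_moves:
  plan:
    - [0, 0, 0.004, 0, 0, 0, 0]
    - [0, 0, 0.006, 0, 0, 0, -0.06]
    - [0, 0, 0.006, 0, 0, 0, -0.12]
    - [0, 0, 0.006, 0, 0, 0, -0.17]
    - [0, 0, 0.006, 0, 0, 0, -0.19]
    - [0, 0, 0.006, 0, 0, 0, -0.19]
    - [0, 0, 0.006, 0, 0, 0, -0.19]

```text
time_s: 17.75
tool_pos: [642.0, 228.8, 239.5]
eef_rot: [[0.998, -0.027, -0.054], [-0.028, -0.999, -0.018], [-0.054, 0.019, -0.998]]
ft_force: [0.6, -0.1, -1.3]
gripper_width: 0.408
finger_force: 21.8
```

```bash
python3 pw.py; python3 ringheld.py 625 229 46 75
```

```text
t 17.75 tcp [642.  228.8 239.5] w 34.642061520104306 ff 21.79919421672821 ft [ 0.6 -0.1 -1.3]
 flange ctr [  5.   -0.8 131.2] pin tool [  4.   -1.8 179.3] PIN WORLD [636.4 227.3  60.2] down-axis tilt x,y deg [-0.7  0.1] x yaw -1.5621791319896703 nF 1296
58.0 12 x [608.9 623.3 641. ] y [207.5 228.7 244.7]
61.0 25 x [606.2 623.1 642.3] y [206.  225.6 246.5]
64.0 21 x [609.7 627.8 641.4] y [205.1 237.4 246.2]
67.0 11 x [634.3 639.8 643.2] y [204.8 242.8 248.7]
70.0 8 x [639.2 642.5 644.3] y [204.6 209.4 248.8]
73.0 13 x [635.1 640.4 643.2] y [203.7 209.6 245. ]
```

>>> apply_moves:
  plan:
    - [0.003, 0.002, 0, 0, 0, 0, -0.19]
    - [0.003, 0.002, -0.02, 0, 0, 0, -0.19]
    - [0.003, 0.002, -0.036, 0, 0, 0, -0.19]
    - [0.003, 0.002, -0.036, 0, 0, 0, -0.19]
    - [0.003, 0.002, -0.036, 0, 0, 0, -0.19]

```text
time_s: 18.35
tool_pos: [643.3, 229.7, 221.0]
eef_rot: [[0.998, -0.027, -0.055], [-0.028, -0.999, -0.018], [-0.054, 0.02, -0.998]]
ft_force: [-0.4, -0.4, -1.8]
gripper_width: 0.411
finger_force: 21.8
```

```bash
python3 pw.py; python3 ringheld.py 625 229 30 64
```

```text
t 18.35 tcp [643.3 229.7 221. ] w 34.97063235145435 ff 21.754072308540344 ft [-0.4 -0.4 -1.8]
 flange ctr [  5.   -0.8 131.2] pin tool [  4.4  -1.8 179.3] PIN WORLD [637.9 228.1  41.7] down-axis tilt x,y deg [-0.3  0. ] x yaw -1.557784960755563 nF 1309
30.0 6 x [632.5 634.5 636.1] y [219.8 223.6 227.4]
33.0 6 x [631.8 633.7 636.2] y [222.1 229.2 232.5]
36.0 10 x [623.4 630.1 635.5] y [224.3 231.3 236.7]
39.0 11 x [611.9 630.5 635.2] y [217.4 232.7 243.4]
42.0 18 x [609.3 626.8 644.5] y [206.8 227.2 246.7]
45.0 22 x [611.7 628.  645.1] y [206.4 239.6 246.7]
48.0 11 x [625.9 641.1 644.6] y [205.1 242.  251. ]
51.0 16 x [636.  641.7 646.3] y [204.1 208.5 248.7]
54.0 7 x [636.1 643.6 646.3] y [207.6 243.8 249.4]
57.0 11 x [634.8 643.5 645.8] y [205.7 210.3 249.1]
60.0 10 x [636.8 642.1 646.2] y [206.1 226.5 245. ]
63.0 8 x [636.5 643.3 646.3] y [208.1 211.2 246.4]
```

>>> apply_moves:
  plan:
    - [0, 0, -0.004, 0, 0, 0, -0.19]
    - [0, 0, -0.008, 0, 0, 0, -0.19]
    - [0, 0, -0.012, 0, 0, 0, -0.19]
    - [0, 0, -0.016, 0, 0, 0, -0.19]
    - [0, 0, -0.018, 0, 0, 0, -0.19]
    - [0, 0, -0.018, 0, 0, 0, -0.19]

```text
time_s: 19.05
tool_pos: [643.4, 230.0, 212.3]
eef_rot: [[0.998, -0.027, -0.054], [-0.028, -0.999, -0.018], [-0.054, 0.019, -0.998]]
ft_force: [-0.2, -0.7, -1.9]
gripper_width: 0.411
finger_force: 21.7
```

>>> apply_moves:
  plan:
    - [0, -0.0005, -0.004, 0, 0, 0, -0.19]
    - [0, -0.0005, -0.008, 0, 0, 0, -0.19]
    - [0, -0.0005, -0.012, 0, 0, 0, -0.19]
    - [0, -0.0005, -0.015, 0, 0, 0, -0.19]
    - [0, -0.0005, -0.016, 0, 0, 0, -0.19]
    - [0, -0.0005, -0.016, 0, 0, 0, -0.19]

```text
time_s: 19.65
tool_pos: [643.4, 229.4, 204.4]
eef_rot: [[0.998, -0.027, -0.054], [-0.028, -0.999, -0.018], [-0.054, 0.02, -0.998]]
ft_force: [0.3, -0.5, -1.5]
gripper_width: 0.414
finger_force: 21.7
```

```bash
python3 pw.py; python3 ringheld.py 625 229 18 50
```

```text
t 19.65 tcp [643.4 229.4 204.4] w 35.15074186774536 ff 21.658424735069275 ft [ 0.3 -0.5 -1.5]
 flange ctr [  5.2  -0.8 131.2] pin tool [  4.5  -1.9 179.3] PIN WORLD [638.2 227.9  25. ] down-axis tilt x,y deg [-0.4  0.2] x yaw -1.559049679104301 nF 1313
18.0 5 x [615.1 636.9 639. ] y [211.4 221.7 229.9]
21.0 19 x [618.7 634.6 640.4] y [212.7 225.5 241.9]
24.0 13 x [613.2 632.9 642.3] y [211.6 227.1 243.7]
27.0 29 x [610.3 634.1 644.1] y [206.6 220.8 244.6]
30.0 17 x [619.9 633.3 644.4] y [209.5 237.6 247.8]
33.0 18 x [625.2 639.3 645.2] y [204.3 226.3 249. ]
36.0 23 x [617.2 634.4 645. ] y [205.9 231.7 246.7]
39.0 9 x [637.5 643.  644.4] y [205.7 212.6 248.9]
42.0 8 x [636.4 641.6 644.2] y [206.3 209.5 245.1]
45.0 11 x [636.8 641.8 646.3] y [207.2 210.5 246.2]
48.0 8 x [637.5 644.2 645.8] y [208.  240.6 246.6]
```

>>> apply_moves:
  plan:
    - [0, 0.0005, -0.001, 0, 0, 0, -0.19]
    - [0, 0.0005, -0.002, 0, 0, 0, -0.19]
    - [0, 0.0005, -0.0025, 0, 0, 0, -0.19]
    - [0, 0.0005, -0.0025, 0, 0, 0, -0.19]
    - [0, 0.0005, -0.0025, 0, 0, 0, -0.19]

```text
time_s: 20.25
tool_pos: [643.5, 229.8, 203.3]
eef_rot: [[0.998, -0.027, -0.054], [-0.028, -0.999, -0.018], [-0.054, 0.019, -0.998]]
ft_force: [-0.5, 0.1, -1.2]
gripper_width: 0.411
finger_force: 21.6
```

>>> apply_moves:
  plan:
    - [0.002, 0, 0, 0, 0, 0, -0.19]
    - [0.004, 0, 0, 0, 0, 0, -0.19]
    - [0.006, 0, 0, 0, 0, 0, -0.19]
    - [0.007, 0, 0, 0, 0, 0, -0.19]
    - [0.007, 0, 0, 0, 0, 0, -0.19]

```text
time_s: 20.75
tool_pos: [646.9, 229.9, 203.2]
eef_rot: [[0.998, -0.027, -0.055], [-0.028, -0.999, -0.018], [-0.054, 0.019, -0.998]]
ft_force: [-0.0, -0.0, -1.4]
gripper_width: 0.414
finger_force: 21.8
```

```bash
python3 pw.py
```

```text
t 20.75 tcp [646.9 229.9 203.2] w 35.1705223053903 ff 21.83657705783844 ft [-0.  -0.  -1.4]
 flange ctr [  4.3  -0.8 131.3] pin tool [  3.2  -1.9 179.4] PIN WORLD [640.4 228.5  23.9] down-axis tilt x,y deg [-0.8  0.2] x yaw -1.5580135043197147 nF 1270
```

>>> apply_moves:
  plan:
    - [0.001, 0, 0, 0, 0, 0, -0.12]
    - [0.001, 0, -0.001, 0, 0, 0, -0.05]
    - [0.001, 0, -0.002, 0, 0, 0, 0.03]
    - [0.001, 0, -0.003, 0, 0, 0, 0.1]
    - [0.001, 0, -0.003, 0, 0, 0, 0.18]
    - [0.001, 0, -0.003, 0, 0, 0, 0.26]
    - [0.001, 0, -0.003, 0, 0, 0, 0.34]
    - [0.001, 0, -0.003, 0, 0, 0, 0.36]
    - [0.001, 0, -0.003, 0, 0, 0, 0.36]

```text
time_s: 21.7
tool_pos: [647.5, 229.9, 201.8]
eef_rot: [[0.998, -0.027, -0.054], [-0.028, -0.999, -0.018], [-0.053, 0.019, -0.998]]
ft_force: [0.8, -1.1, -1.9]
gripper_width: 0.682
finger_force: 10.8
```

```bash
python3 pw.py;python3 ringheld.py 625 229 18 50
```

```text
t 21.7 tcp [647.5 229.9 201.8] w 57.95568950244062 ff 10.780431954190135 ft [ 0.8 -1.1 -1.9]
 flange ctr [  5.   -0.5 123.1] pin tool [  4.2  -1.2 171.2] PIN WORLD [642.5 227.9  30.6] down-axis tilt x,y deg [-0.4 -0.2] x yaw -1.5557496424700539 nF 1461
18.0 8 x [620.1 629.5 640.1] y [214.3 216.9 232.8]
21.0 15 x [622.8 638.3 646.3] y [214.5 222.9 237.3]
24.0 16 x [623.6 638.1 647.6] y [213.2 217.4 240.6]
27.0 29 x [612.5 632.3 647.2] y [214.1 219.2 241.3]
30.0 10 x [624.4 632.2 644.5] y [213.6 222.8 234.4]
33.0 16 x [621.1 631.8 647.6] y [217.3 222.1 235.5]
36.0 24 x [617.  625.5 649.3] y [216.7 226.7 239.1]
39.0 14 x [620.3 642.9 649.5] y [215.3 227.3 237.6]
42.0 10 x [638.2 645.7 650.1] y [217.3 226.3 235.8]
45.0 11 x [641.7 647.5 650.1] y [217.2 223.2 238.2]
48.0 8 x [640.3 645.7 649.4] y [216.2 222.1 233.1]
```

>>> apply_moves:
  plan:
    - [0, 0, 0.01, 0, 0, 0, 0.36]
    - [0, 0, 0.04, 0, 0, 0, 0.36]
    - [0, 0, 0.1, 0, 0, 0, 0.36]
    - [-0.05, 0, 0.16, 0, 0, 0, 0.36]
    - [-0.12, 0, 0.2, 0, 0, 0, 0.36]
    - [-0.2, 0, 0.23, 0, 0, 0, 0.36]
    - [-0.26, 0, 0.23, 0, 0, 0, 0.36]
    - [-0.31, 0, 0.23, 0, 0, 0, 0.36]
    - [-0.32, 0, 0.23, 0, 0, 0, 0.36]
    - [-0.32, 0, 0.23, 0, 0, 0, 0.36]

```text
time_s: 22.8
tool_pos: [487.2, 230.1, 317.9]
eef_rot: [[0.998, -0.026, -0.053], [-0.027, -1.0, -0.016], [-0.053, 0.017, -0.998]]
ft_force: [-0.1, 0.6, -1.2]
gripper_width: 0.678
finger_force: 10.8
```

```bash
sed -i 's/Q=Q\[(Q\[:,2\]<9)\]/Q=Q[(Q[:,2]<9)|(abs(Q[:,2]-31)<3.5)]/' rings.py && python3 rings.py w6; python3 - <<'E'
from hold import *
from h import *
f=np.load("w6.npz");cw=(f["K"],f["R"],f["o"]);X=cloud(cw,f["d"]);d=f["d"];p=f["p"]
M=(d>0)&(np.hypot(X[...,0]-623,X[...,1]-229)<32)
for a,b in ((14,20),(22,26.5),(26.5,29),(29,33),(33,38),(38.5,42)):
    Q=X[M&(X[...,2]>=a)&(X[...,2]<b)]
    if len(Q): print(a,len(Q),Q.mean(0),"x",np.percentile(Q[:,0],[1,99]),"y",np.percentile(Q[:,1],[1,99]))
Y,Xp=np.where(M&(X[...,2]>10));print(Y.min(),Y.max(),Xp.min(),Xp.max())
y0,x0=max(Y.min()-12,0),max(Xp.min()-12,0)
cv2.imwrite("pics/w6c.png",cv2.resize(p[y0:Y.max()+12,x0:Xp.max()+12],None,fx=6,fy=6,interpolation=cv2.INTER_CUBIC))
E
```

```text
22.8 [487.2 230.1 317.9] 0.6779555385015688 [-67.   30.2  54.3 115.6 -30.5  53.3 -87.4]
ring 0.76 [459. 166.  36.  41.] 374 z 4.820296718342803 cost 0.11 size 2 ctr [439.2  48.3] th 36.99924714374226
ring 0.62 [364. 164.  43.  41.] 471 z 5.025772963209931 cost 0.15 size 4 ctr [443.1 154.6] th 354.7412006974697
ring 0.46 [302.   0.  25.  27.] 77 z 30.2032190722187 cost 5.6 size 1 ctr [620.6 228.1] th 14.506329576849678
shaft 0.67 [286.   2.  51.  41.] [621.  229.7  39.9] [623.2 229.7] 20.048288345336914
shaft 0.59 [510.   1.  77.  72.] [595.4   4.   40. ] [595.    4.3] 38.68954849243164
14 485 [614.5 229.9  16.1] x [601.2 631. ] y [207.7 251.5]
22 111 [614.5 231.3  24.9] x [607.8 628.9] y [214.4 244.4]
26.5 27 [616.2 230.3  28.3] x [609.5 628.2] y [215.4 243.4]
29 178 [616.9 228.2  30.2] x [609.2 628.4] y [215.5 243.1]
33 141 [617.7 229.7  36.4] x [611.8 627.2] y [218.3 241.1]
38.5 310 [621.  229.7  39.9] x [613.6 626.6] y [220.2 239. ]
0 37 288 336
```

View pics/w6c.png

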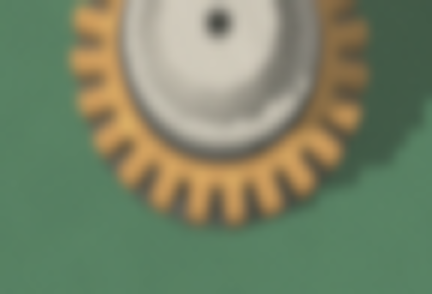

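>>> apply_moves:
  plan:
    - [-0.01, -0.05, -0.02, 0, 0, -0.0206, 0.36]
    - [-0.0234, -0.1, -0.08, 0, 0, -0.0206, 0.36]
    - [-0.0234, -0.14, -0.14, 0, 0, -0.0206, 0.36]
    - [-0.0234, -0.1526, -0.2, 0, 0, -0.0206, 0.36]
    - [-0.0234, -0.1526, -0.24, 0, 0, -0.0206, 0.36]
    - [-0.0234, -0.1526, -0.24, 0, 0, -0.0206, 0.36]
    - [-0.0234, -0.1526, -0.24, 0, 0, -0.0206, 0.36]
    - [-0.0234, -0.1526, -0.24, 0, 0, -0.0206, 0.36]

```text
time_s: 23.75
tool_pos: [476.7, 153.6, 197.6]
eef_rot: [[0.994, -0.092, -0.054], [-0.093, -0.996, -0.014], [-0.052, 0.019, -0.998]]
ft_force: [-0.5, 1.4, -0.3]
gripper_width: 0.679
finger_force: 10.8
```

```bash
python3 pw.py
```

```text
t 23.75 tcp [476.7 153.6 197.6] w 57.75648324963085 ff 10.784014910459518 ft [-0.5  1.4 -0.3]
 flange ctr [  6.2  -0.5 123. ] pin tool [  6.4  -1.4 171.1] PIN WORLD [474.  152.1  26.5] down-axis tilt x,y deg [ 0.7 -0. ] x yaw -5.248290532860011 nF 1574
```

>>> apply_moves:
  plan:
    - [-0.0036, 0, -0.01, 0, 0.0033, 0, 0.36]
    - [-0.0036, 0, -0.03, 0, 0.0033, 0, 0.36]
    - [-0.0036, 0, -0.045, 0, 0.0033, 0, 0.36]
    - [-0.0036, 0, -0.048, 0, 0.0033, 0, 0.36]
    - [-0.0036, 0, -0.046, 0, 0.0033, 0, 0.28]
    - [-0.0036, 0, -0.043, 0, 0.0033, 0, 0.2]
    - [-0.0036, 0, -0.041, 0, 0.0033, 0, 0.12]
    - [-0.0036, 0, -0.039, 0, 0.0033, 0, 0.08]
    - [-0.0036, 0, -0.039, 0, 0.0033, 0, 0.08]
    - [-0.0036, 0, -0.039, 0, 0.0033, 0, 0.08]

```text
time_s: 24.8
tool_pos: [474.0, 153.6, 177.4]
eef_rot: [[0.994, -0.091, -0.065], [-0.092, -0.996, -0.014], [-0.064, 0.02, -0.998]]
ft_force: [0.4, -0.4, -0.6]
gripper_width: 0.543
finger_force: 11.4
```

```bash
python3 pw.py
```

```text
t 24.8 tcp [474.  153.6 177.4] w 46.13944654948916 ff 11.423054651822895 ft [ 0.4 -0.4 -0.6]
 flange ctr [  6.3  -0.9 127.7] pin tool [  6.4  -1.8 175.8] PIN WORLD [469.1 152.4   1.5] down-axis tilt x,y deg [0. 0.] x yaw -5.236066976202333 nF 1410
```

>>> apply_moves:
  plan:
    - [0.0022, 0, 0.001, 0, 0, 0, 0.05]
    - [0.0022, 0, 0.002, 0, 0, 0, 0.0]
    - [0.0022, 0, 0.002, 0, 0, 0, -0.04]
    - [0.0022, 0, 0.002, 0, 0, 0, -0.07]
    - [0.0022, 0, 0.002, 0, 0, 0, -0.07]
    - [0.0022, 0, 0.002, 0, 0, 0, -0.07]

```text
time_s: 25.45
tool_pos: [475.2, 153.6, 178.3]
eef_rot: [[0.994, -0.091, -0.065], [-0.092, -0.996, -0.014], [-0.064, 0.02, -0.998]]
ft_force: [0.7, -0.4, 1.1]
gripper_width: 0.47
finger_force: 16.0
```

```bash
python3 pw.py
```

```text
t 25.45 tcp [475.2 153.6 178.3] w 39.921326948160605 ff 16.04577340884134 ft [ 0.7 -0.4  1.1]
 flange ctr [  6.5  -1.1 129.7] pin tool [  6.6  -2.3 177.8] PIN WORLD [470.3 152.8   0.5] down-axis tilt x,y deg [0.1 0.3] x yaw -5.2436765227427315 nF 1369
```

>>> apply_moves:
  plan:
    - [0, 0, -0.0015, 0, 0, 0, -0.07]
    - [0, 0, -0.0025, 0, 0, 0, -0.07]
    - [0, 0, -0.0025, 0, 0, 0, -0.08]
    - [0, 0, 0.004, 0, 0, 0, -0.08]
    - [0, 0, 0.014, 0, 0, 0, -0.08]
    - [0, 0, 0.034, 0, 0, 0, -0.08]
    - [0, 0, 0.06, 0, 0, 0, -0.08]
    - [0, 0, 0.09, 0, 0, 0, -0.08]
    - [0, 0, 0.11, 0, 0, 0, -0.08]
    - [0, 0, 0.11, 0, 0, 0, -0.08]

```text
time_s: 26.5
tool_pos: [475.6, 153.8, 234.8]
eef_rot: [[0.994, -0.091, -0.063], [-0.092, -0.996, -0.013], [-0.062, 0.019, -0.998]]
ft_force: [0.3, -1.4, -0.4]
gripper_width: 0.466
finger_force: 15.6
```

```bash
python3 pw.py;python3 ringheld.py 455 153 44 80
```

```text
t 26.5 tcp [475.6 153.8 234.8] w 39.62175057985012 ff 15.628866087645292 ft [ 0.3 -1.4 -0.4]
 flange ctr [  6.4  -1.1 129.8] pin tool [  6.6  -2.3 177.9] PIN WORLD [471.1 153.1  56.8] down-axis tilt x,y deg [0.2 0.3] x yaw -5.225327816734641 nF 1345
50.0 2 x [422.1 440.9 459.8] y [162.  165.4 168.8]
53.0 13 x [423.6 437.2 471.4] y [132.1 149.8 174.3]
56.0 32 x [423.  441.8 477.6] y [132.6 157.1 176.4]
59.0 33 x [427.2 456.  476.7] y [132.6 151.5 176.8]
62.0 6 x [470.  475.6 479.8] y [133.4 151.3 170.7]
65.0 9 x [467.4 473.9 477.1] y [131.5 136.9 169.4]
68.0 7 x [472.9 476.7 480.3] y [131.5 137.8 171.6]
71.0 9 x [466.1 472.8 481.8] y [131.9 165.2 169.3]
74.0 7 x [470.6 475.9 480.7] y [135.3 163.3 166.2]
77.0 6 x [470.3 476.  478.9] y [134.7 138.3 167.8]
```

>>> apply_moves:
  plan:
    - [0.006, -0.006, 0.01, 0, 0, 0, -0.08]
    - [0.025, -0.026, 0.02, 0, 0, 0, -0.08]
    - [0.06, -0.062, 0.025, 0, 0, 0, -0.08]
    - [0.1, -0.102, 0.025, 0, 0, 0, -0.08]
    - [0.14, -0.143, 0.025, 0, 0, 0, -0.08]
    - [0.18, -0.184, 0.025, 0, 0, 0, -0.08]
    - [0.22, -0.225, 0.025, 0, 0, 0, -0.08]
    - [0.25, -0.256, 0.025, 0, 0, 0, -0.08]
    - [0.275, -0.281, 0.025, 0, 0, 0, -0.08]
    - [0.29, -0.297, 0.025, 0, 0, 0, -0.08]

```text
time_s: 27.6
tool_pos: [621.1, 3.0, 245.8]
eef_rot: [[0.994, -0.093, -0.065], [-0.094, -0.995, -0.015], [-0.064, 0.021, -0.998]]
ft_force: [0.0, 0.2, -2.1]
gripper_width: 0.465
finger_force: 15.7
```

>>> apply_moves:
  plan:
    - [0.005, -0.005, 0, 0, 0, 0, -0.1]
    - [0.006, -0.006, 0.002, 0, 0, 0, -0.16]
    - [0.006, -0.006, 0.004, 0, 0, 0, -0.22]
    - [0.006, -0.006, 0.006, 0, 0, 0, -0.28]
    - [0.006, -0.006, 0.006, 0, 0, 0, -0.32]
    - [0.006, -0.006, 0.006, 0, 0, 0, -0.35]
    - [0.006, -0.006, 0.006, 0, 0, 0, -0.35]
    - [0.006, -0.006, 0.006, 0, 0, 0, -0.35]

```text
time_s: 28.4
tool_pos: [623.0, 2.2, 248.8]
eef_rot: [[0.994, -0.091, -0.066], [-0.092, -0.996, -0.014], [-0.064, 0.02, -0.998]]
ft_force: [0.3, 0.4, -0.9]
gripper_width: 0.328
finger_force: 25.4
```

```bash
python3 pw.py;python3 ringheld.py 600 2 34 80
```

```text
t 28.4 tcp [623.    2.2 248.8] w 27.886034217650437 ff 25.44023299589753 ft [ 0.3  0.4 -0.9]
 flange ctr [  6.5  -1.4 132.8] pin tool [  6.5  -3.1 180.9] PIN WORLD [617.9   2.2  67.8] down-axis tilt x,y deg [-0.   0.9] x yaw -5.230509295636148 nF 1236
34.0 53 x [585.  604.7 618.1] y [-17.2   1.6  19.4]
37.0 101 x [582.9 599.1 614.9] y [-14.1   1.4  18.2]
40.0 10 x [593.9 603.4 614.3] y [-9.7 -3.3 10.7]
64.0 5 x [571.8 575.5 595.1] y [-19.6  -1.3  23.4]
67.0 25 x [570.6 576.1 611. ] y [-22.3  -6.5  26.1]
70.0 34 x [577.3 601.5 623.6] y [-23.2 -12.4  26.5]
73.0 17 x [592.3 614.3 625.6] y [-24.5  21.   26.6]
76.0 7 x [618.3 623.5 627.1] y [-25.6  19.5  26.4]
79.0 12 x [615.5 623.1 627.5] y [-25.4 -19.7  25.6]
```

>>> apply_moves:
  plan:
    - [0.0026, -0.0012, -0.01, 0, 0, 0, -0.37]
    - [0.0026, -0.0012, -0.025, 0, 0, 0, -0.37]
    - [0.0026, -0.0012, -0.04, 0, 0, 0, -0.37]
    - [0.0026, -0.0012, -0.044, 0, 0, 0, -0.37]
    - [0.0026, -0.0012, -0.044, 0, 0, 0, -0.37]
    - [0.0026, -0.0012, -0.044, 0, 0, 0, -0.37]

```text
time_s: 29.1
tool_pos: [624.5, 1.3, 226.8]
eef_rot: [[0.994, -0.092, -0.065], [-0.093, -0.996, -0.014], [-0.064, 0.02, -0.998]]
ft_force: [-0.2, -0.3, -1.9]
gripper_width: 0.323
finger_force: 25.8
```

```bash
python3 pw.py;python3 ringheld.py 600 2 34 60
```

```text
t 29.1 tcp [624.5   1.3 226.8] w 27.493882079112932 ff 25.845075510442257 ft [-0.2 -0.3 -1.9]
 flange ctr [  6.4  -1.4 133. ] pin tool [  6.3  -3.1 181.1] PIN WORLD [619.2   1.3  45.6] down-axis tilt x,y deg [-0.1  0.9] x yaw -5.257449387798672 nF 1266
34.0 43 x [588.1 609.3 616.6] y [-17.2   2.8  18.4]
37.0 60 x [583.9 600.4 615.7] y [-9.5  6.1 18.6]
40.0 12 x [590.7 601.3 614.1] y [-8.5  4.2 16.4]
43.0 8 x [573.6 582.1 600.5] y [-21.9 -10.9  22.4]
46.0 32 x [571.8 587.  622.9] y [-23.7  -6.   25.1]
49.0 31 x [578.5 604.4 627.3] y [-24.3  -3.   27.8]
52.0 8 x [608.9 620.5 626.6] y [-23.9  20.7  25.7]
55.0 12 x [613.6 623.  630.4] y [-26.5 -21.8  22.3]
58.0 8 x [619.3 624.1 627.2] y [-25.1 -21.9  25.6]
```

>>> apply_moves:
  plan:
    - [0, 0, -0.005, 0, 0, 0, -0.37]
    - [0, 0, -0.01, 0, 0, 0, -0.37]
    - [0, 0, -0.014, 0, 0, 0, -0.37]
    - [0, 0, -0.018, 0, 0, 0, -0.37]
    - [0, 0, -0.022, 0, 0, 0, -0.37]
    - [0, 0, -0.026, 0, 0, 0, -0.37]
    - [0, 0, -0.03, 0, 0, 0, -0.37]
    - [0, 0, -0.03, 0, 0, 0, -0.37]

```text
time_s: 30.0
tool_pos: [624.3, 1.5, 211.5]
eef_rot: [[0.994, -0.091, -0.066], [-0.092, -0.996, -0.014], [-0.064, 0.02, -0.998]]
ft_force: [-0.3, 0.6, -1.2]
gripper_width: 0.316
finger_force: 25.8
```

>>> apply_moves:
  plan:
    - [0, 0, -0.004, 0, 0, 0, -0.37]
    - [0, 0, -0.008, 0, 0, 0, -0.37]
    - [0, 0, -0.011, 0, 0, 0, -0.37]
    - [0, 0, -0.013, 0, 0, 0, -0.37]
    - [0, 0, -0.013, 0, 0, 0, -0.37]

```text
time_s: 30.5
tool_pos: [624.4, 1.5, 205.1]
eef_rot: [[0.994, -0.091, -0.066], [-0.092, -0.996, -0.014], [-0.064, 0.02, -0.998]]
ft_force: [0.2, 0.2, -1.2]
gripper_width: 0.315
finger_force: 25.8
```

```bash
python3 pw.py;python3 ringheld.py 600 2 19 44
```

```text
t 30.5 tcp [624.4   1.5 205.1] w 26.80275754723812 ff 25.768793430179358 ft [ 0.2  0.2 -1.2]
 flange ctr [  6.4  -1.4 133. ] pin tool [  6.3  -3.2 181.1] PIN WORLD [619.1   1.5  24. ] down-axis tilt x,y deg [-0.1  1. ] x yaw -5.247899680994082 nF 1222
19.0 21 x [596.8 615.4 621.3] y [-21.6  -3.3  16.2]
22.0 43 x [593.5 614.3 621.3] y [-22.3   0.   21.4]
25.0 29 x [578.9 613.1 624.6] y [-24.2  -7.8  26.6]
28.0 34 x [579.2 609.5 626.7] y [-23.6  -9.4  26.3]
31.0 33 x [588.6 614.4 627.8] y [-25.3   0.1  25.7]
34.0 40 x [587.6 612.9 627.1] y [-25.2  -6.3  22.9]
37.0 47 x [580.3 608.9 626.5] y [-24.2  -0.9  22.4]
40.0 13 x [585.  621.3 628.1] y [-24.8  -9.7  25.7]
43.0 9 x [616.1 625.8 628.1] y [-23.6 -18.2  23.1]
```

>>> apply_moves:
  plan:
    - [0, 0, -0.0012, 0, 0, 0, -0.37]
    - [0, 0, -0.0024, 0, 0, 0, -0.37]
    - [0, 0, -0.0024, 0, 0, 0, -0.37]
    - [0.002, 0, -0.0024, 0, 0, 0, -0.37]
    - [0.004, -0.0005, -0.0024, 0, 0, 0, -0.37]
    - [0.006, -0.0005, -0.0024, 0, 0, 0, -0.37]
    - [0.0075, -0.0005, -0.0024, 0, 0, 0, -0.37]
    - [0.0075, -0.0005, -0.0024, 0, 0, 0, -0.37]

```text
time_s: 31.4
tool_pos: [628.2, 1.2, 204.0]
eef_rot: [[0.994, -0.091, -0.065], [-0.092, -0.996, -0.014], [-0.064, 0.02, -0.998]]
ft_force: [-0.2, 0.6, -0.9]
gripper_width: 0.321
finger_force: 25.8
```

```bash
python3 pw.py
```

```text
t 31.4 tcp [628.2   1.2 204. ] w 27.28137178331036 ff 25.81824322231114 ft [-0.2  0.6 -0.9]
 flange ctr [  5.8  -1.4 133.1] pin tool [  5.4  -3.  181.2] PIN WORLD [622.    1.1  22.9] down-axis tilt x,y deg [-0.5  0.7] x yaw -5.252035442880203 nF 1212
```

>>> apply_moves:
  plan:
    - [0.0005, 0, 0, 0, 0, 0, -0.32]
    - [0.0005, 0, -0.001, 0, 0, 0, -0.24]
    - [0.0005, 0, -0.002, 0, 0, 0, -0.16]
    - [0.0005, 0, -0.003, 0, 0, 0, -0.08]
    - [0.0005, 0, -0.004, 0, 0, 0, 0.0]
    - [0.0005, 0, -0.004, 0, 0, 0, 0.08]
    - [0.0005, 0, -0.004, 0, 0, 0, 0.18]
    - [0.0005, 0, -0.004, 0, 0, 0, 0.28]
    - [0.0005, 0, -0.004, 0, 0, 0, 0.36]
    - [0.0005, 0, -0.004, 0, 0, 0, 0.36]

```text
time_s: 32.45
tool_pos: [628.4, 1.2, 202.1]
eef_rot: [[0.994, -0.091, -0.065], [-0.092, -0.996, -0.014], [-0.064, 0.02, -0.998]]
ft_force: [-0.4, 0.3, -1.8]
gripper_width: 0.679
finger_force: 10.8
```

```bash
python3 pw.py
```

```text
t 32.45 tcp [628.4   1.2 202.1] w 57.73596294921361 ff 10.78095425851643 ft [-0.4  0.3 -1.8]
 flange ctr [  6.2  -0.5 123.1] pin tool [  6.5  -1.3 171.2] PIN WORLD [623.8  -0.5  30.8] down-axis tilt x,y deg [ 0.2 -0.2] x yaw -5.237555540268864 nF 1542
```

>>> apply_moves:
  plan:
    - [0, 0, 0.01, 0, 0, 0, 0.36]
    - [0, 0, 0.04, 0, 0, 0, 0.36]
    - [0, 0, 0.1, 0, 0, 0, 0.36]
    - [-0.05, 0.03, 0.16, 0, 0, 0, 0.36]
    - [-0.12, 0.08, 0.22, 0, 0, 0, 0.36]
    - [-0.2, 0.14, 0.27, 0, 0, 0, 0.36]
    - [-0.26, 0.19, 0.27, 0, 0, 0, 0.36]
    - [-0.3, 0.215, 0.27, 0, 0, 0, 0.36]
    - [-0.312, 0.218, 0.27, 0, 0, 0, 0.36]
    - [-0.312, 0.218, 0.27, 0, 0, 0, 0.36]

```text
time_s: 33.5
tool_pos: [472.1, 110.3, 337.9]
eef_rot: [[0.994, -0.09, -0.065], [-0.091, -0.996, -0.013], [-0.063, 0.019, -0.998]]
ft_force: [-0.2, 1.0, -1.2]
gripper_width: 0.678
finger_force: 10.8
```

```bash
python3 rings.py w7; python3 - <<'E'
from h import *
np.set_printoptions(precision=1,suppress=True)
f=np.load("w7.npz");cw=(f["K"],f["R"],f["o"]);X=cloud(cw,f["d"]);d=f["d"];p=f["p"]
for n,sx,sy in (("s4",595.8,3.7),("s1",623.4,229.2)):
    M=(d>0)&(np.hypot(X[...,0]-sx,X[...,1]-sy)<40)
    for a,b in ((24,26.5),(26.5,28.8),(28.8,33),(38.5,42)):
        Q=X[M&(X[...,2]>=a)&(X[...,2]<b)]
        if len(Q): print(n,a,len(Q),Q.mean(0),"x",np.percentile(Q[:,0],[1,99]),"y",np.percentile(Q[:,1],[1,99]))
    L=X[M&(X[...,2]>27)&(X[...,2]<33)&(X[...,0]>sx+10)]
    if len(L): print(" front pts",len(L),L[:,0].max(),"y+",L[L[:,1]>sy][:,1].min() if (L[:,1]>sy).any() else None,"y",L[:,1].min(),L[:,1].max())
    u,v=proj(cw,[[sx,sy,28]])[0];print(u,v)
E
```

```text
33.5 [472.1 110.3 337.9] 0.6779138764498432 [-60.1  24.9  57.8 120.4 -25.9  52.7 -82.3]
ring 0.63 [168.   0.  24.  20.] 137 z 29.73557276717429 cost 8.81 size 1 ctr [620.  228.3] th 8.964183835390486
ring 0.5 [390.   1.  35.  38.] 176 z 29.72408105742852 cost 8.63 size 3 ctr [591.3   7.7] th 344.05249314260493
ring 0.38 [438.  54.  21.  24.] 231 z 5.342058421749698 cost 3.71 size 1 ctr [543.3 -39.9] th 101.2694776063842
shaft 0.87 [152.   0.  57.  34.] [619.2 229.3  40. ] [621.5 229.4] 20.147653579711914
shaft 0.61 [382.   0.  66.  54.] [591.6   3.7  40. ] [594.6   3.5] 38.19150924682617
s4 24 126 [583.1  14.7  25.2] x [571.1 607.4] y [-14.   27.3]
s4 26.5 45 [584.7  13.4  28. ] x [572.5 606.7] y [-20.8  26. ]
s4 28.8 247 [585.8   9.8  30.2] x [572.9 606.2] y [-19.9  26.1]
s4 38.5 1043 [591.6   3.7  40. ] x [577.6 603.7] y [-14.   20.7]
 front pts 6 606.8474154629962 y+ 20.34384640954889 y 20.34384640954889 23.231963863763823
415.2680116731179 11.406296318856477
s1 24 69 [613.3 225.   25.2] x [608.  623.9] y [214.3 242.4]
s1 26.5 39 [614.3 222.7  27.8] x [608.7 623.9] y [214.9 238.5]
s1 28.8 140 [615.1 225.1  30.2] x [609.4 623.7] y [215.1 242.5]
s1 38.5 213 [619.2 229.3  40. ] x [614.1 623.6] y [220.3 238.7]
173.48396327874752 2.255671380038359
```

```bash
python3 - <<'E'
from h import *
from rings import fit
np.set_printoptions(precision=1,suppress=True)
f=np.load("w7.npz");cw=(f["K"],f["R"],f["o"]);X=cloud(cw,f["d"]);d=f["d"];p=f["p"]
M=((d>0)&(X[...,2]>3)&(X[...,2]<8)).astype(np.uint8)
n,l,st,ce=cv2.connectedComponentsWithStats(M)
for i in range(1,n):
    if st[i][4]>60:
        Q=X[l==i]; print(st[i],Q.mean(0),Q.max(0)-Q.min(0),p[l==i].mean(0))
        if 200<st[i][4]<700 and np.ptp(Q[:,0])<60: b=fit(Q);print("   fit",b[0],b[1],b[2][:2],np.degrees(b[2][2]))
u=proj(cw,[[439,48.2,5]])[0];print("expected px",u)
E
```

```text
[181   2  25  31 142] [610.8 215.6   5.8] [25.5 28.6  4.9] [62.4 80.6 82. ]
[379  14  21  35 130] [582.   27.4   6. ] [32.8 20.2  5. ] [ 81.8 106.  114.1]
[441  56  21  22 161] [543.4 -40.1   5.8] [21.2 20.8  4.9] [ 76.7 122.7 150.3]
[201  81  20  21 115] [542.4 217.1   4.9] [20.5 20.5  4.3] [ 85.6 133.4 151.4]
[564 127  21  22  71] [ 456.  -175.8    6. ] [22.3 18.9  4.9] [38.2 44.4 35.7]
[  0 141  59  47 165] [485.8 428.9   5.8] [57.5 49.2  5. ] [68.3 75.8 73.7]
[350 147  38  39 338] [440.9  49.7   5. ] [45.9 42.3  4.2] [155.6 171.9 169.7]
   fit 0.15071803886630927 2 [438.6  48.4] 34.89817821966368
expected px [372.4 170. ]
```

>>> apply_moves:
  plan:
    - [-0.01, -0.03, -0.02, 0, 0, 0.04, 0.36]
    - [-0.02, -0.06, -0.05, 0, 0, 0.08, 0.36]
    - [-0.0275, -0.091, -0.09, 0, 0, 0.12, 0.36]
    - [-0.0275, -0.091, -0.14, 0, 0, 0.16, 0.36]
    - [-0.0275, -0.091, -0.19, 0, 0, 0.2, 0.36]
    - [-0.0275, -0.091, -0.24, 0, 0, 0.22, 0.36]
    - [-0.0275, -0.091, -0.27, 0, 0, 0.2285, 0.36]
    - [-0.0275, -0.091, -0.28, 0, 0, 0.2285, 0.36]
    - [-0.0275, -0.091, -0.28, 0, 0, 0.2285, 0.36]
    - [-0.0275, -0.091, -0.28, 0, 0, 0.2285, 0.36]

```text
time_s: 34.65
tool_pos: [459.3, 64.2, 197.5]
eef_rot: [[0.81, 0.585, -0.039], [0.582, -0.811, -0.054], [-0.063, 0.021, -0.998]]
ft_force: [-0.2, 0.6, -1.0]
gripper_width: 0.682
finger_force: 10.8
```

```bash
python3 pw.py
```

```text
t 34.65 tcp [459.3  64.2 197.5] w 57.95348441532608 ff 10.78354261815548 ft [-0.2  0.6 -1. ]
 flange ctr [  6.6  -0.2 123. ] pin tool [  7.5  -1.1 171. ] PIN WORLD [458.   60.2  26.3] down-axis tilt x,y deg [0.9 0.6] x yaw 35.803658578118196 nF 1542
```

>>> apply_moves:
  plan:
    - [0.0012, 0.0044, -0.01, -0.0035, 0.0049, 0, 0.36]
    - [0.0012, 0.0044, -0.03, -0.0035, 0.0049, 0, 0.36]
    - [0.0012, 0.0044, -0.045, -0.0035, 0.0049, 0, 0.36]
    - [0.0012, 0.0044, -0.048, -0.0035, 0.0049, 0, 0.36]
    - [0.0012, 0.0044, -0.048, -0.0035, 0.0049, 0, 0.36]

```text
time_s: 35.2
tool_pos: [459.0, 66.8, 172.6]
eef_rot: [[0.808, 0.586, -0.056], [0.583, -0.81, -0.065], [-0.084, 0.02, -0.996]]
ft_force: [1.0, 0.9, -2.0]
gripper_width: 0.677
finger_force: 10.8
```

```bash
python3 pw.py
```

```text
t 35.2 tcp [459.   66.8 172.6] w 57.514630612774546 ff 10.78255869448185 ft [ 1.   0.9 -2. ]
 flange ctr [  6.5  -0.2 122.9] pin tool [  7.1  -1.3 171. ] PIN WORLD [454.4  60.8   1.7] down-axis tilt x,y deg [-0.5 -0.2] x yaw 35.884502573225035 nF 1589
```

>>> apply_moves:
  plan:
    - [0.003, -0.0005, 0.001, 0, 0, 0, 0.36]
    - [0.003, -0.0005, 0.002, 0, 0, 0, 0.28]
    - [0.003, -0.0005, 0.004, 0, 0, 0, 0.22]
    - [0.003, -0.0005, 0.006, 0, 0, 0, 0.16]
    - [0.003, -0.0005, 0.007, 0, 0, 0, 0.1]
    - [0.003, -0.0005, 0.0075, 0, 0, 0, 0.08]
    - [0.003, -0.0005, 0.0075, 0, 0, 0, 0.08]
    - [0.003, -0.0005, 0.0075, 0, 0, 0, 0.08]

```text
time_s: 36.05
tool_pos: [460.8, 66.7, 176.8]
eef_rot: [[0.808, 0.586, -0.055], [0.583, -0.81, -0.065], [-0.083, 0.02, -0.996]]
ft_force: [0.3, -0.3, -1.4]
gripper_width: 0.546
finger_force: 15.4
```

```bash
python3 pw.py
```

```text
t 36.05 tcp [460.8  66.7 176.8] w 46.383174802789824 ff 15.419297078624368 ft [ 0.3 -0.3 -1.4]
 flange ctr [  6.7  -0.8 127.6] pin tool [  7.4  -1.8 175.7] PIN WORLD [456.   61.1   1.1] down-axis tilt x,y deg [-0.3 -0.1] x yaw 35.90311025318792 nF 1414
```

>>> apply_moves:
  plan:
    - [0, 0, -0.001, 0, 0, 0, 0.07]
    - [0, 0, -0.002, 0, 0, 0, 0.06]
    - [0, 0, -0.002, 0, 0, 0, 0.06]
    - [0, 0, 0.004, 0, 0, 0, 0.06]
    - [0, 0, 0.014, 0, 0, 0, 0.06]
    - [0, 0, 0.034, 0, 0, 0, 0.06]
    - [0, 0, 0.06, 0, 0, 0, 0.06]
    - [0, 0, 0.09, 0, 0, 0, 0.06]
    - [0, 0, 0.12, 0, 0, 0, 0.06]
    - [0, 0, 0.12, 0, 0, 0, 0.06]

```text
time_s: 37.1
tool_pos: [461.3, 66.7, 238.6]
eef_rot: [[0.808, 0.586, -0.053], [0.583, -0.81, -0.064], [-0.08, 0.021, -0.997]]
ft_force: [0.2, 0.7, -1.3]
gripper_width: 0.531
finger_force: 15.4
```

```bash
python3 pw.py;python3 ringheld.py 450 54 48 80
```

```text
t 37.1 tcp [461.3  66.7 238.6] w 45.150883519051824 ff 15.410179405007511 ft [ 0.2  0.7 -1.3]
 flange ctr [  7.1  -0.8 127.8] pin tool [  7.8  -1.9 175.9] PIN WORLD [457.2  61.6  62.7] down-axis tilt x,y deg [-0.2 -0. ] x yaw 35.906067249850004 nF 1432
54.0 1 x [450.8 450.8 450.8] y [42.7 42.7 42.7]
57.0 9 x [426.1 445.2 460.2] y [32.  42.2 70.7]
60.0 27 x [422.5 432.4 468. ] y [33.7 49.8 71.3]
63.0 37 x [424.8 450.2 469.5] y [31.6 45.9 70.7]
66.0 11 x [447.3 464.7 471.4] y [47.1 56.  74. ]
69.0 11 x [446.  456.1 471.5] y [47.4 70.3 76.2]
72.0 6 x [449.8 465.4 471.4] y [47.8 53.9 72.8]
75.0 9 x [448.7 467.5 470.1] y [47.4 54.5 74.8]
78.0 11 x [451.6 466.7 469.4] y [45.1 50.2 77.1]
```

>>> apply_moves:
  plan:
    - [0.008, -0.009, 0.01, 0, 0, -0.01, 0.06]
    - [0.03, -0.032, 0.018, 0, 0, -0.03, 0.06]
    - [0.07, -0.075, 0.018, 0, 0, -0.06, 0.06]
    - [0.11, -0.118, 0.018, 0, 0, -0.09, 0.06]
    - [0.15, -0.16, 0.018, 0, 0, -0.12, 0.06]
    - [0.19, -0.204, 0.018, 0, 0, -0.14, 0.06]
    - [0.23, -0.247, 0.018, 0, 0, -0.155, 0.06]
    - [0.27, -0.29, 0.018, 0, 0, -0.166, 0.06]
    - [0.3, -0.322, 0.018, 0, 0, -0.166, 0.06]
    - [0.325, -0.348, 0.018, 0, 0, -0.166, 0.06]

```text
time_s: 38.2
tool_pos: [624.4, -110.4, 245.6]
eef_rot: [[0.992, 0.1, -0.08], [0.098, -0.995, -0.03], [-0.083, 0.021, -0.996]]
ft_force: [-1.7, 0.2, -1.5]
gripper_width: 0.535
finger_force: 15.4
```

>>> apply_moves:
  plan:
    - [0.018, -0.019, 0, 0, 0, 0, 0.04]
    - [0.03, -0.032, 0, 0, 0, 0, 0.0]
    - [0.036, -0.038, 0.002, 0, 0, 0, -0.06]
    - [0.036, -0.038, 0.004, 0, 0, 0, -0.12]
    - [0.036, -0.038, 0.006, 0, 0, 0, -0.17]
    - [0.036, -0.038, 0.006, 0, 0, 0, -0.19]
    - [0.036, -0.038, 0.006, 0, 0, 0, -0.2]
    - [0.036, -0.038, 0.006, 0, 0, 0, -0.2]

```text
time_s: 39.0
tool_pos: [641.2, -125.9, 248.9]
eef_rot: [[0.991, 0.105, -0.08], [0.103, -0.994, -0.028], [-0.083, 0.02, -0.996]]
ft_force: [0.0, -0.5, -1.4]
gripper_width: 0.408
finger_force: 21.8
```

```bash
python3 pw.py;python3 ringheld.py 625 -131 34 82
```

```text
t 39.0 tcp [ 641.2 -125.9  248.9] w 34.6602735095669 ff 21.776988208293915 ft [ 0.  -0.5 -1.4]
 flange ctr [  7.3  -0.7 131.2] pin tool [  7.9  -1.7 179.3] PIN WORLD [ 634.5 -128.5   69.5] down-axis tilt x,y deg [-0.4  0. ] x yaw 6.045558294089626 nF 1282
34.0 33 x [614.4 627.9 634.8] y [-144.6 -133.5 -119.9]
37.0 65 x [610.3 621.  632.8] y [-144.2 -132.9 -122.3]
40.0 5 x [612.8 616.3 625. ] y [-137.8 -130.  -128.1]
64.0 1 x [606.7 606.7 606.7] y [-142.3 -142.3 -142.3]
67.0 10 x [602.  615.7 637.8] y [-150.  -136.8 -112.7]
70.0 37 x [600.2 615.1 640.8] y [-150.2 -138.2 -107.9]
73.0 24 x [610.8 625.1 642.9] y [-151.1 -115.9 -110.6]
76.0 7 x [632.  638.1 643.7] y [-151.2 -113.4 -107.9]
79.0 15 x [634.9 640.2 645.1] y [-152.  -148.8 -107.7]
```

>>> apply_moves:
  plan:
    - [0.0028, -0.0014, -0.01, 0, 0, 0, -0.2]
    - [0.0028, -0.0014, -0.025, 0, 0, 0, -0.2]
    - [0.0028, -0.0014, -0.04, 0, 0, 0, -0.2]
    - [0.0028, -0.0014, -0.046, 0, 0, 0, -0.2]
    - [0.0028, -0.0014, -0.046, 0, 0, 0, -0.2]
    - [0.0028, -0.0014, -0.046, 0, 0, 0, -0.2]

```text
time_s: 39.7
tool_pos: [642.7, -127.2, 225.7]
eef_rot: [[0.991, 0.105, -0.08], [0.103, -0.994, -0.029], [-0.083, 0.02, -0.996]]
ft_force: [0.2, -0.9, -1.0]
gripper_width: 0.406
finger_force: 21.7
```

```bash
python3 pw.py;python3 ringheld.py 625 -131 34 60
```

```text
t 39.7 tcp [ 642.7 -127.2  225.7] w 34.513014518509756 ff 21.705205142498016 ft [ 0.2 -0.9 -1. ]
 flange ctr [  7.3  -0.7 131.3] pin tool [  8.   -1.8 179.3] PIN WORLD [ 636.  -129.6   46.3] down-axis tilt x,y deg [-0.3  0.2] x yaw 6.013319644931904 nF 1297
34.0 20 x [621.9 627.9 634.4] y [-141.9 -127.5 -119.9]
37.0 35 x [613.2 623.4 634.2] y [-138.1 -130.2 -121.8]
40.0 7 x [615.4 622.3 635.1] y [-137.6 -128.3 -122.5]
43.0 6 x [612.1 618.5 627.5] y [-151.  -116.9 -113.6]
46.0 30 x [602.4 619.5 643.4] y [-151.1 -140.5 -112.9]
49.0 27 x [602.8 623.5 643.6] y [-152.1 -142.7 -111. ]
52.0 12 x [609.7 637.  644.1] y [-151.2 -114.8 -110.4]
55.0 12 x [635.3 643.5 646.3] y [-152.9 -149.4 -108.4]
58.0 10 x [635.7 641.7 645.7] y [-152.3 -146.1 -108.8]
```

>>> apply_moves:
  plan:
    - [0, 0.0008, -0.005, 0, 0, 0, -0.2]
    - [0, 0.0008, -0.01, 0, 0, 0, -0.2]
    - [0, 0.0008, -0.014, 0, 0, 0, -0.2]
    - [0, 0.0008, -0.018, 0, 0, 0, -0.2]
    - [0, 0.0008, -0.022, 0, 0, 0, -0.2]
    - [0, 0.0008, -0.026, 0, 0, 0, -0.2]
    - [0, 0.0008, -0.03, 0, 0, 0, -0.2]
    - [0, 0.0008, -0.03, 0, 0, 0, -0.2]

```text
time_s: 40.6
tool_pos: [642.6, -126.7, 210.5]
eef_rot: [[0.991, 0.105, -0.08], [0.103, -0.994, -0.029], [-0.083, 0.02, -0.996]]
ft_force: [-0.5, 0.1, -1.7]
gripper_width: 0.404
finger_force: 21.5
```

>>> apply_moves:
  plan:
    - [0, 0, -0.004, 0, 0, 0, -0.2]
    - [0, 0, -0.008, 0, 0, 0, -0.2]
    - [0, 0, -0.012, 0, 0, 0, -0.2]
    - [0, 0, -0.0145, 0, 0, 0, -0.2]
    - [0, 0, -0.0145, 0, 0, 0, -0.2]
    - [0, 0, -0.0145, 0, 0, 0, -0.2]

```text
time_s: 41.2
tool_pos: [642.6, -126.6, 203.5]
eef_rot: [[0.991, 0.105, -0.08], [0.103, -0.994, -0.028], [-0.083, 0.02, -0.996]]
ft_force: [0.2, -0.1, -1.3]
gripper_width: 0.405
finger_force: 21.6
```

```bash
python3 pw.py;python3 ringheld.py 625 -131 19 44
```

```text
t 41.2 tcp [ 642.6 -126.6  203.5] w 34.442166510402416 ff 21.61676377058029 ft [ 0.2 -0.1 -1.3]
 flange ctr [  7.3  -0.7 131.2] pin tool [  7.9  -1.7 179.3] PIN WORLD [ 635.9 -129.1   24.2] down-axis tilt x,y deg [-0.4  0. ] x yaw 6.019862464020148 nF 1340
19.0 12 x [619.8 636.6 639.4] y [-147.4 -135.6 -120.3]
22.0 41 x [618.1 632.6 639. ] y [-150.1 -128.  -114. ]
25.0 32 x [602.  631.5 642.8] y [-150.9 -136.6 -110. ]
28.0 30 x [608.6 625.  642. ] y [-150.3 -136.  -112.2]
31.0 23 x [619.  634.4 646.2] y [-152.5 -132.5 -110.8]
34.0 35 x [611.2 633.8 644.9] y [-151.8 -131.3 -107.3]
37.0 27 x [611.3 630.9 645.4] y [-151.4 -137.8 -109.9]
40.0 10 x [636.2 641.3 645.2] y [-150.3 -147.4 -109.4]
43.0 12 x [635.7 639.9 643.5] y [-149.8 -129.8 -109.1]
```

Flange height 24.2, so about 0.3 mm more down, then draw 3.5 mm along yaw 6° and release.

>>> apply_moves:
  plan:
    - [0, 0, -0.0008, 0, 0, 0, -0.2]
    - [0.002, 0, -0.0008, 0, 0, 0, -0.2]
    - [0.004, 0.0004, -0.0008, 0, 0, 0, -0.2]
    - [0.006, 0.0007, -0.0008, 0, 0, 0, -0.2]
    - [0.0075, 0.0008, -0.0008, 0, 0, 0, -0.2]
    - [0.0075, 0.0008, -0.0008, 0, 0, 0, -0.2]

```text
time_s: 41.9
tool_pos: [646.4, -126.2, 203.1]
eef_rot: [[0.991, 0.105, -0.08], [0.103, -0.994, -0.028], [-0.083, 0.02, -0.996]]
ft_force: [-1.3, 0.1, -0.8]
gripper_width: 0.408
finger_force: 21.7
```

```bash
python3 pw.py
```

```text
t 41.9 tcp [ 646.4 -126.2  203.1] w 34.67733563019349 ff 21.668217480182648 ft [-1.3  0.1 -0.8]
 flange ctr [  6.7  -0.7 131.3] pin tool [  7.   -1.8 179.4] PIN WORLD [ 638.7 -128.8   23.7] down-axis tilt x,y deg [-0.7  0.2] x yaw 6.01455705703191 nF 1292
```

>>> apply_moves:
  plan:
    - [0.0005, 0, 0, 0, 0, 0, -0.12]
    - [0.0005, 0, -0.001, 0, 0, 0, -0.05]
    - [0.0005, 0, -0.002, 0, 0, 0, 0.03]
    - [0.0005, 0, -0.003, 0, 0, 0, 0.1]
    - [0.0005, 0, -0.003, 0, 0, 0, 0.18]
    - [0.0005, 0, -0.003, 0, 0, 0, 0.26]
    - [0.0005, 0, -0.003, 0, 0, 0, 0.34]
    - [0.0005, 0, -0.003, 0, 0, 0, 0.36]
    - [0.0005, 0, -0.003, 0, 0, 0, 0.36]

```text
time_s: 42.85
tool_pos: [646.7, -126.2, 201.7]
eef_rot: [[0.991, 0.105, -0.08], [0.103, -0.994, -0.028], [-0.083, 0.02, -0.996]]
ft_force: [-0.4, 0.7, -1.2]
gripper_width: 0.68
finger_force: 10.8
```

>>> apply_moves:
  plan:
    - [0, 0, 0.01, 0, 0, 0, 0.36]
    - [0, 0, 0.04, 0, 0, 0, 0.36]
    - [0, 0, 0.1, 0, 0, 0, 0.36]
    - [-0.04, 0.02, 0.16, 0, 0, 0, 0.36]
    - [-0.09, 0.06, 0.22, 0, 0, 0, 0.36]
    - [-0.14, 0.12, 0.27, 0, 0, 0, 0.36]
    - [-0.17, 0.18, 0.3, 0, 0, 0, 0.36]
    - [-0.18, 0.22, 0.3, 0, 0, 0, 0.36]
    - [-0.18, 0.24, 0.3, 0, 0, 0, 0.36]
    - [-0.18, 0.24, 0.3, 0, 0, 0, 0.36]

```text
time_s: 43.85
tool_pos: [557.0, -5.0, 352.2]
eef_rot: [[0.991, 0.107, -0.079], [0.105, -0.994, -0.028], [-0.082, 0.019, -0.996]]
ft_force: [0.7, -0.2, -1.8]
gripper_width: 0.678
finger_force: 10.8
```

```bash
cat > check.py <<'E'
from h import *
import sys
np.set_printoptions(precision=1,suppress=True)
s=state();p,d=grab_frame("wrist");cw=cam("wrist",s);X=cloud(cw,d);cv2.imwrite(f"pics/{sys.argv[1]}.png",p)
print(s["tool_pos"])
tiles=[]
for n,sx,sy,ro,lx in (("s4",595.8,3.7,23.3,27),("s2",618.5,-131,17.3,21),("s1",623.4,229.2,14.3,18)):
    u,v=proj(cw,[[sx,sy,28]])[0]
    M=(d>0)&(np.hypot(X[...,0]-sx,X[...,1]-sy)<ro+14)
    T=X[M&(X[...,2]>38.5)];Q=X[M&(X[...,2]>=28.5)&(X[...,2]<31.8)]
    if len(Q)<20: print(n,"few",u,v);continue
    r=np.hypot(Q[:,0]-sx,Q[:,1]-sy);L=Q[(r>ro+1.5)]
    print(n,"px",u,v,"top ctr",T.mean(0),"ring z",np.median(Q[:,2]),"x",np.percentile(Q[:,0],[1,99]),"y",np.percentile(Q[:,1],[1,99]))
    if len(L)>3:
        k=L[:,1]>np.median((L[:,1].min()+L[:,1].max())/2);a,b=L[k],L[~k];print("   lugs",len(a),a.mean(0),len(b),b.mean(0),"dist",np.linalg.norm(a.mean(0)-b.mean(0)),"inner gap",a[:,1].min()-b[:,1].max(),"outer",L[:,1].max()-L[:,1].min())
    y0,x0=int(max(v-40,0)),int(max(u-40,0));t=p[y0:y0+80,x0:x0+80];tiles.append(cv2.resize(t,(260,260*t.shape[0]//t.shape[1]),interpolation=cv2.INTER_CUBIC)[:260])
if tiles:
    tiles=[cv2.copyMakeBorder(t,0,260-t.shape[0],0,4,cv2.BORDER_CONSTANT) for t in tiles];cv2.imwrite(f"pics/{sys.argv[1]}t.png",np.hstack(tiles))
E
python3 check.py c1
```

```text
[557.   -5.  352.2]
s4 px 311.3368851206489 105.3283013052613 top ctr [573.3  -1.3 329. ] ring z 29.98043509303733 x [573.3 628.9] y [-20.   25.2]
   lugs 55 [623.7  16.2  30.2] 56 [620.4 -15.4  29.7] dist 31.812674451749526 inner gap 24.77902601455635 outer 37.70349661230665
s2 px 439.9805285152397 97.10753091101982 top ctr [ 618.4 -131.5   40. ] ring z 30.070381863186583 x [601.8 645.5] y [-145.2 -114.7]
   lugs 53 [ 638.4 -117.3   30.1] 59 [ 640.8 -140.6   30. ] dist 23.439942647529136 inner gap 15.368131723498294 outer 29.16628876424359
s1 px 89.28924827421615 52.55298238380176 top ctr [623.6 228.7  39.9] ring z 29.966783647320767 x [610. 647.] y [213.9 242.6]
   lugs 68 [642.3 239.6  30. ] 67 [641.4 216.7  30.1] dist 22.91453623409977 inner gap 15.406328540137821 outer 30.749360750674498
```

>>> apply_moves:
  plan:
    - [-0.005, -0.02, 0, 0, 0, 0.001, 0.36]
    - [-0.015, -0.07, 0, 0, 0, 0.002, 0.36]
    - [-0.03, -0.14, 0, 0, 0, 0.003, 0.36]
    - [-0.045, -0.21, 0, 0, 0, 0.003, 0.36]
    - [-0.06, -0.28, 0, 0, 0, 0.003, 0.36]
    - [-0.075, -0.35, 0, 0, 0, 0.003, 0.36]
    - [-0.09, -0.42, 0, 0, 0, 0.003, 0.36]
    - [-0.105, -0.49, 0, 0, 0, 0.003, 0.36]
    - [-0.115, -0.55, 0, 0, 0, 0.003, 0.36]
    - [-0.1176, -0.59, 0, 0, 0, 0.003, 0.36]

```text
time_s: 44.9
tool_pos: [495.2, -306.1, 351.9]
eef_rot: [[0.991, 0.109, -0.081], [0.107, -0.994, -0.03], [-0.084, 0.021, -0.996]]
ft_force: [-0.5, 0.1, -1.6]
gripper_width: 0.685
finger_force: 10.8
```

>>> apply_moves:
  plan:
    - [0, -0.01, -0.02, 0, 0, 0, 0.36]
    - [0, -0.013, -0.06, 0, 0, 0, 0.36]
    - [0, -0.013, -0.1, 0, 0, 0, 0.36]
    - [0, -0.013, -0.14, 0, 0, 0, 0.36]
    - [0, -0.013, -0.18, 0, 0, 0, 0.36]
    - [0, -0.013, -0.2, 0, 0, 0, 0.36]
    - [0, -0.013, -0.212, 0, 0, 0, 0.36]
    - [0, -0.013, -0.212, 0, 0, 0, 0.36]

```text
time_s: 45.7
tool_pos: [497.5, -307.8, 245.1]
eef_rot: [[0.99, 0.114, -0.081], [0.112, -0.993, -0.029], [-0.084, 0.019, -0.996]]
ft_force: [0.1, 0.2, -1.5]
gripper_width: 0.681
finger_force: 10.8
```

```bash
python3 pw.py
```

```text
t 45.7 tcp [ 497.5 -307.8  245.1] w 57.854109744281025 ff 10.78395014628768 ft [ 0.1  0.2 -1.5]
 flange ctr [  6.8  -0.4 122.9] pin tool [  7.1  -1.2 171. ] PIN WORLD [ 490.6 -310.8   74.1] down-axis tilt x,y deg [-0.8 -0.2] x yaw 6.529548739102258 nF 1524
```

>>> apply_moves:
  plan:
    - [-0.0008, 0.0032, 0, 0, -0.0035, 0, 0.36]
    - [-0.0008, 0.0032, -0.02, 0, -0.0035, 0, 0.36]
    - [-0.0008, 0.0032, -0.05, 0, -0.0035, 0, 0.36]
    - [-0.0008, 0.0032, -0.08, 0, -0.0035, 0, 0.36]
    - [-0.0008, 0.0032, -0.105, 0, -0.0035, 0, 0.36]
    - [-0.0008, 0.0032, -0.12, 0, -0.0035, 0, 0.36]
    - [-0.0008, 0.0032, -0.128, 0, -0.0035, 0, 0.36]
    - [-0.0008, 0.0032, -0.13, 0, -0.0035, 0, 0.36]
    - [-0.0008, 0.0032, -0.13, 0, -0.0035, 0, 0.36]

```text
time_s: 46.65
tool_pos: [497.5, -306.4, 180.8]
eef_rot: [[0.991, 0.114, -0.069], [0.112, -0.993, -0.029], [-0.072, 0.021, -0.997]]
ft_force: [0.5, 0.2, -0.7]
gripper_width: 0.678
finger_force: 10.8
```

```bash
python3 pw.py
```

```text
t 46.65 tcp [ 497.5 -306.4  180.8] w 57.62025272914076 ff 10.782919870689511 ft [ 0.5  0.2 -0.7]
 flange ctr [  6.8  -0.4 125.3] pin tool [ 16.7   0.1 172.4] PIN WORLD [ 502.2 -309.6    7.7] down-axis tilt x,y deg [11.3 -0.4] x yaw 6.788720744232204 nF 1233
```

>>> apply_moves:
  plan:
    - [0, 0, -0.003, 0, 0, 0, 0.36]
    - [0, 0, -0.0065, 0, 0, 0, 0.36]
    - [0, 0, -0.0065, 0, 0, 0, 0.36]
    - [0, 0, -0.0065, 0, 0, 0, 0.4]
    - [0, 0, -0.0065, 0, 0, 0, 0.44]
    - [0, 0, -0.0065, 0, 0, 0, 0.5]
    - [0, 0, -0.0065, 0, 0, 0, 0.6]
    - [0, 0, -0.0065, 0, 0, 0, 0.75]
    - [0, 0, -0.0065, 0, 0, 0, 0.75]

```text
time_s: 47.6
tool_pos: [497.5, -306.2, 177.5]
eef_rot: [[0.991, 0.114, -0.069], [0.112, -0.993, -0.029], [-0.072, 0.021, -0.997]]
ft_force: [0.0, -0.8, 0.1]
gripper_width: 0.875
finger_force: 0.0
```

>>> apply_moves:
  plan:
    - [0, 0, 0.02, 0, 0, 0, 0.8]
    - [0, 0, 0.06, 0, 0, 0, 0.9]
    - [0, 0, 0.12, 0, 0, 0, 1]
    - [0, 0, 0.2, 0, 0, 0, 1]
    - [-0.04, 0, 0.26, 0, 0, 0, 1]
    - [-0.08, 0, 0.28, 0, 0, 0, 1]
    - [-0.08, 0, 0.28, 0, 0, 0, 1]
    - [-0.08, 0, 0.28, 0, 0, 0, 1]

```text
time_s: 48.4
tool_pos: [457.5, -306.0, 318.1]
eef_rot: [[0.991, 0.114, -0.067], [0.112, -0.993, -0.029], [-0.07, 0.021, -0.997]]
ft_force: [0.5, 0.0, -0.2]
gripper_width: 0.999
finger_force: 0.0
```

```bash
python3 - <<'E'
from h import *
np.set_printoptions(precision=1,suppress=True)
s=state();p,d=grab_frame("wrist");c=cam("wrist",s);X=cloud(c,d);print(s["time_s"],s["tool_pos"],s["ft_force"])
M=(d>0)&(np.hypot(X[...,0]-495,X[...,1]+309)<45)
for lo,hi in [(4,10),(46,52),(52.5,60),(70,100),(100,125),(125,140),(140,160)]:
    Q=X[M&(X[...,2]>lo)&(X[...,2]<hi)]
    if len(Q)>10: print(lo,hi,len(Q),Q.mean(0),cv2.minAreaRect(Q[:,:2].astype(np.float32)))
p,d=grab_frame("top");c=cam("top");X=cloud(c,d);cv2.imwrite("pics/topend.png",p)
a=cv2.imread("pics/top0.png");D=cv2.absdiff(a,p).max(2);
n,l,st,ce=cv2.connectedComponentsWithStats((D>60).astype(np.uint8))
print([ (st[i][:5].tolist()) for i in range(1,n) if st[i][4]>12])
cv2.imwrite("pics/topendc.png",cv2.resize(p[120:290,215:495],None,fx=2.85,fy=2.85,interpolation=cv2.INTER_CUBIC))
E
```

```text
48.4 [ 457.5 -306.   318.1] [ 0.5  0.  -0.2]
4 10 1724 [ 503.6 -307.5    5.2] ((494.29278564453125, -308.8033447265625), (69.05115509033203, 69.50440216064453), 6.5066375732421875)
46 52 422 [ 495.3 -310.4   49.9] ((494.65447998046875, -308.9228210449219), (37.87874984741211, 45.69580841064453), 6.288760185241699)
52.5 60 748 [ 499.4 -308.    54. ] ((495.6156005859375, -308.5151062011719), (34.95175552368164, 33.77344512939453), 6.792169570922852)
70 100 654 [ 496.3 -308.5   84.8] ((495.6788024902344, -308.5302429199219), (21.90686798095703, 28.299972534179688), 6.825850009918213)
100 125 327 [ 497.5 -309.4  115.7] ((496.1376037597656, -308.8284912109375), (15.151705741882324, 49.86703872680664), 6.220641613006592)
125 140 390 [ 497.9 -310.   133.5] ((495.9743347167969, -308.2240905761719), (16.098407745361328, 59.054298400878906), 5.432080268859863)
140 160 525 [ 496.2 -308.2  144.1] ((495.8576354980469, -308.4852600097656), (11.832489013671875, 64.27911376953125), 5.769537925720215)
[[358, 120, 282, 280, 36393], [373, 179, 11, 15, 34], [336, 190, 4, 5, 13], [249, 193, 4, 7, 17], [482, 212, 14, 6, 46], [191, 217, 317, 85, 11694], [492, 219, 11, 6, 44], [457, 221, 7, 6, 20], [474, 220, 15, 16, 89], [486, 221, 5, 6, 25], [606, 222, 21, 3, 29], [628, 224, 12, 4, 23], [161, 268, 40, 25, 389], [630, 320, 10, 9, 52], [473, 356, 93, 44, 2134], [5, 362, 39, 24, 524], [1, 386, 19, 8, 76], [351, 390, 30, 10, 248]]
```

View pics/topendc.png

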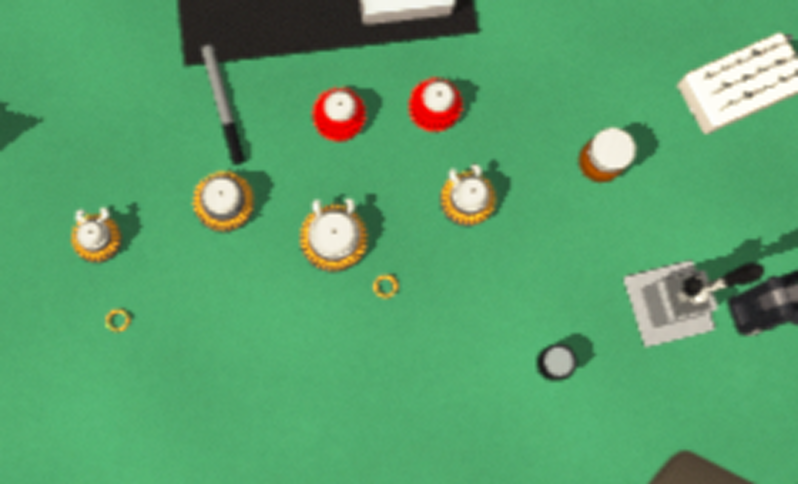

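The final top view shows three rings on their shafts, at pixels (95,230), (333,225) and (465,190). The pliers stand upright in the stand at (690,285), and the bystanders have not moved. The wrist depth view puts the pliers within about 1 mm of where they started. The clear gripper is well above the bench, so I'm handing in.

```bash
python3 -c "
from station import sign_off
print(sign_off())"
```

```text
the job is handed in; nothing more can be done
None
```

I handed the job in with rings 1, 2 and 4 measured flat and closed in the grooves of their own shafts (no ring 3 was on the bench), the pliers upright in their stand, and no bystander seen out of place; no verdict was shown.

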